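# Unbolt a spin-test guard with a hook key

### The job

The yellow spin-test guard on the bench is held shut by a spring bolt inside it, out of reach of the fingers. Take the hook key from its stand, reach down through the grille with it, lift the bolt's red-tipped lever out of its locked notch and draw the bolt back gently, forcing nothing, until it meets its buffer, then let the lever drop into the open notch so that the bolt stays back and the sprung gate swings open. Hang the hook key back in its stand and leave the tools lying around alone.

Things in the scene. Friction and masses are not known exactly. Their poses are not given: they have to be found in the camera images.
- guard: Fixed box of yellow tube with a steel bar grille, 156 (x) x 310 (y) x 140 mm high. Origin: on its underside on the bench, 90 mm behind its front and midway across; x to its back, y to its left, z up; its front faces the robot. Floor inside at z = 6 mm. Front: yellow sheet from y = -141 to +38 mm, the gate left of that.
- grille_gap (a point): Centre of the gap in the top grille where the hook goes in: x = -38, y = 0, z = 133 mm in the guard's frame. The 5 mm bars beside it run along y at x = -58 and -18 mm; cross bars at y = -112 and +90 mm, z = 140 mm. Below the gap, x = -50 to -20 is free down to the floor except for the lever.
- rail (a point): Middle of the top of the steel rail under the lever, on the back of the front sheet: x = -59.5, y = -11, z = 61 mm in the guard's frame. Rail and its shelf (z 36 to 43 mm) reach from the sheet to x = -52. Its left end is the locked notch. Right of it is the open notch, 11 mm wide (lever 8 mm), then a rubber-faced stop.
- bolt (a joint): Travel of the bolt (10 mm rod along y at x = -75, z = 65 mm in the guard's frame) in m: 0 locked, grows as it is drawn to the guard's right (-y). Spring back: 2 N at 0, 5 N at 80 mm; friction 1 N. The open notch is adjustable, its place not measured: the lever clears its edge at 44 to 84 mm of travel and meets the stop 3 mm on, told by force; over 12 N bends it.
- lever (a joint): Angle of the bolt's lever in rad: 0 down in a notch (it points to the guard's back, 28 degrees below level), grows as it is lifted; it passes over the rail above about 0.5 and stops at 1.0. A light spring presses it down (about 1 N where the hook lifts). Down in a notch it cannot pass the rail.
- lever_pick (a point): Where the hook takes the lever: on its centre line (8 mm round steel, red 15 mm ball at its end), 39.5 mm from the bolt's axis; moves with it. Locked: x = -40, y = 12, z = 46 mm in the guard's frame, underside at z = 42. There the underside must rise 19 to 37 mm to clear the rail.
- gate (a joint): Angle of the gate in rad, hinged at its left edge: 0 shut; a spring swings it out towards the robot to about 0.7 when the bolt lets go of it.
- hook: Hook key: upright 8 mm steel rod bent to a J at the foot, orange square grip on top; 225 mm long, about 0.14 kg. Origin: underside of the heel on the shank's axis; z up the shank. The foot, 8 mm thick, runs along its -y to an upturned tip 24 mm from the shank's axis, tip top at z = 16 mm; 16 mm free between shank and tip. Axes parallel to the guard's when in use.
- hook_grip (a point): Centre of the orange grip (22 x 22 mm, 74 mm tall, sides along the hook key's x and y), 183 mm above the hook key's origin.
- hook_collar (a point): Centre of the underside of the dark collar (30 mm across, 6 mm thick), 140 mm above the hook key's origin; it rests on the stand's fork.
- stand: Fixed stand of the hook key: base 95 x 80 x 10 mm, a post 45 mm behind the seat, a fork plate with its top at z = 153 mm. Origin: on the bench under the seat; x from the seat to the post. The slot, 14 mm wide, is open to -x; two lips 3 mm high stand 16 to 21 mm before the seat, so lift the collar 10 mm before going out or in along x.
- seat (a point): Seat of the collar: centre of the fork's slot on its top face, 153 mm above the bench.
- screwdriver: Screwdriver with a yellow handle, 193 mm long, 23 mm thick, lying left of the guard; leave alone. Origin: centre of the underside.
- punch: Dark steel pin punch, 155 mm long, 11 mm thick, lying beside the stand; leave alone. Origin: centre of the underside.
- bolt_box: Small open card box of bolts, 65 x 85 x 45 mm, on the bench between stand and guard; leave alone. Origin: centre of the underside.

How it is judged:
By the outcome, as a careful person would: the job done as asked, in the order asked, and still so for the second after the job is handed in, with the robot touching nothing.
It also fails if it takes over 67 s, if anything falls off the work surface, if the arm or the gripper's body presses on something with over 40 N, if the wrist force passes 120 N, or if a joint passes its speed limit or range.

### The arm

A 6-joint arm with a two-finger parallel gripper is mounted at the origin on a cart in front of the work surface, level with it; the furniture and walls round the work are solid. World frame = base frame: x ahead of the robot, y to its left, z up, the work surface at z = 0. Lengths are in m, angles in rad, forces in N, time in s.
With the tool pointing down it reaches from about 0.375 to 0.825 m from the base axis. Payload 5.5 kg.
Tool frame: the origin (TCP) lies on the centre line of the jaws, within the pads' length; the fingertips stand 14 mm ahead of it and the grasp point (between the pads) lies 5 mm behind it; z points along the fingers, y is the direction in which the jaws open and shut (so a half turn about z gives the same grasp; the last joint's range is limited). The gripper opens to 85 mm and grips with 20 to 120 N. Pads are 22 mm wide; open, the fingers measure 114 mm over their backs; the gripper's body (76 mm by 85 mm) begins 54 mm behind the grasp point. The pads swing forward as they close: fully open they stand 13 mm farther back than shut.
Start: joints at [1.307, 0.314, -0.047, 1.21, 0, 1.571], TCP at [0.156, 0.579, 0.245] pointing down, gripper open.
Joint ranges: [-2.67, 2.67], [-0.69, 1.73], [-1.03, 1.25], [-2.08, 2.16], [-1.42, 1.45], [-3.14, 3.14]. Speed limits (rad/s): [2.39, 2.39, 3.01, 3.14, 3.14, 3.14].

### API

Orientations are given as a rotation vector (axis times angle).
In Python, from rig import r gives the robot as it stands. The module is installed in compiled form; this text tells all that it offers.
- The arm moves only by the tool move_arm, never from a script. Its argument "deltas" is a list that holds one entry, the list of rows, each a list of 5 numbers: the closure in counts, from 0 (fully open) to 255 (shut), then the shift along the tool's x, y, z in cm, then the turn about the tool's z in degrees. A call has 1 to 20 rows; each row shifts and turns the commanded pose from where the row before left it, along the tool's axes as they then stand; what a row does not reach is not made up. A row lasts 1/8 s, in which the tool goes at most 62.5 mm and 10.7 degrees, less where a joint would pass 70% of its speed; a pose out of reach is approached as far as the arm can. A call with a gripper value outside its range is refused whole. The fingers move at their own pace and stop on an object; "squeeze" is the grip in N (left out, the last holds). Time passes only in rows, so rows that do not move let the fingers close. It gives the time, the measured TCP pose, the force and the opening at its end, in the units of the state.
- r.state(): the state, without advancing time (a new reading comes with each control period).
- r.grab_frame(name): name is "side" or "top" or "wrist"; returns the picture (480x640x3 uint8, blue, green, red); there is no depth.
- r.camera_info(name): a dict with "fx", "fy", "cx", "cy" (pixels), "k1" (the pictures are not rectified: a ray, as slopes to the right and down, at radius r is drawn at 1 + k1 r^2 times it, then the intrinsics apply), "rvec" (rotation vector, rad) and "tvec" (3), from world to camera coordinates, as OpenCV has them. Camera axes: x right, y down, z forward; pixel columns grow to the right and rows downward; lengths in m; the calibration is good to about 2 mm. A picture is of the moment at which its call begins: read the wrist's pose just before it. camera_info takes no time and is no camera call; for the wrist camera it gives the pose at the moment of the call.
- r.sign_off(): hands the job in, once; it reports no verdict.
The state is a dict: "time_s": time; "q": joint angles; "dq": joint speeds; "joint_torque": joint torques, N m; "position": TCP position; "tool_rot": TCP orientation; "contact_force": force on the tool from outside, world axes, zero at the start; "torque": the same for the moment, N m; "gripper_width": finger opening in m.
Only numpy, scipy, OpenCV 4.12 (cv2) and the standard library are available. Lean on these libraries where they do the work, as an engineer would, in place of code of your own. Each camera call takes 0.05 s, during which the arm holds its last target.

## Working session

There is one attempt and no reset: what is moved stays moved. The work goes in short steps, Python scripts to look and compute and a tool call to move; the robot and the scene stay as the last step left them, time stands still between calls to the robot, and variables do not carry over. Pictures are saved under pics/ and viewed, and the job is handed in when it is done.

Besides the shell and the picture viewer there is one more tool, called after ">>>" as name(argument=value, ...) on one line, values as JSON. move_arm: Moves the arm, as the interface text tells. Its arguments: {"type":"object","properties":{"deltas":{"type":"array"},"squeeze":{"type":"number"}},"required":["deltas"]}

```bash
mkdir -p pics; python3 - <<'E'
from rig import r
import cv2
s=r.state()
print(s)
for n in ("side","top","wrist"):
    print(n,r.camera_info(n))
    cv2.imwrite(f"pics/{n}0.png",r.grab_frame(n))
E
```

```text
{'time_s': 0.0, 'q': array([ 1.30698336e+00,  3.14241274e-01, -4.80708471e-02,  1.21019906e+00,
       -8.54146113e-06,  1.57074164e+00]), 'dq': array([ 1.50316033e-03, -1.31710672e-03,  4.74031541e-06,  1.07241174e-03,
        8.35479738e-04, -7.93101055e-04]), 'joint_torque': array([ 5.61548386e-04, -5.39583564e+01,  3.39753985e+01,  1.88517908e-02,
       -2.75083499e-05, -6.39777191e-07]), 'position': array([0.15631692, 0.5787086 , 0.24442901]), 'tool_rot': array([-4.13081925e-01, -3.11409640e+00,  2.67185904e-03]), 'contact_force': array([ 0.53220509, -0.03261116,  0.07906787]), 'torque': array([ 0.04897788, -0.04655853,  0.06465728]), 'gripper_width': 0.08535175147305792}
side {'fx': 562.0206921345983, 'fy': 562.0206921345983, 'cx': 321.26228290152403, 'cy': 240.18629542958237, 'k1': -0.08158123763616587, 'rvec': array([ 2.15879   , -0.54262401,  0.25905955]), 'tvec': array([-0.4226334 ,  0.25585134,  1.47685648])}
top {'fx': 518.6484288445422, 'fy': 518.6484288445422, 'cx': 314.5169969629446, 'cy': 241.6000054115202, 'k1': 0.041453406503866475, 'rvec': array([ 2.18404624, -2.1928963 ,  0.09129872]), 'tvec': array([0.01923159, 0.47421481, 1.32988484])}
wrist {'fx': 372.3955579331539, 'fy': 372.3955579331539, 'cx': 316.8848836971904, 'cy': 235.3577579179327, 'k1': -0.028429271536635877, 'rvec': array([-2.29750306, -1.76261481, -0.25919385]), 'tvec': array([-0.60026153, -0.03858651,  0.38029154])}
```

View pics/side0.png

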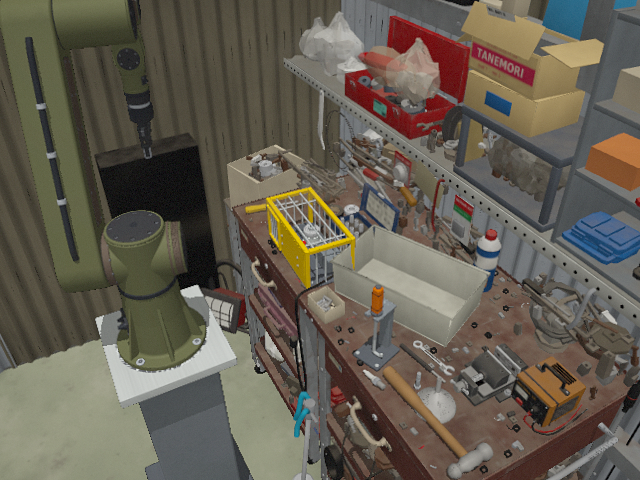

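View pics/top0.png

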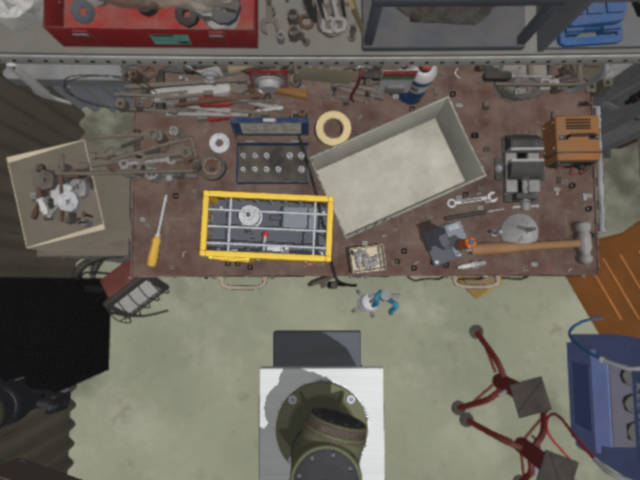

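View pics/wrist0.png

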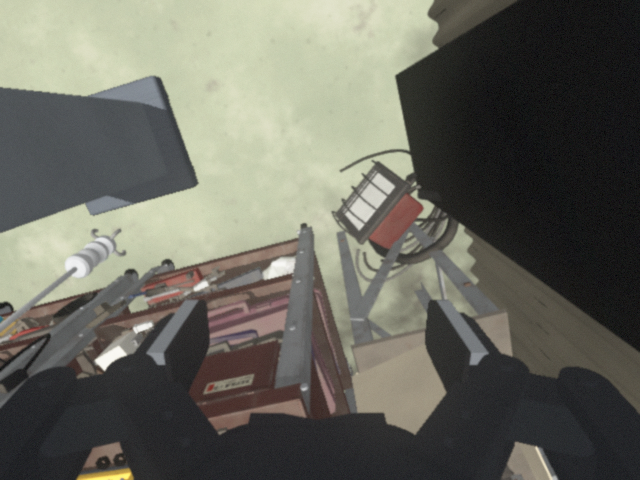

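```bash
cat > h.py <<'E'
import numpy as np, cv2
from rig import r
def cam(n):
    i=r.camera_info(n); R=cv2.Rodrigues(np.array(i["rvec"]))[0]; t=np.array(i["tvec"]); return i,R,t
def ray(c,uv):
    i,R,t=c; d=np.array([(uv[0]-i["cx"])/i["fx"],(uv[1]-i["cy"])/i["fy"]]); s=d.copy()
    for _ in range(30): s=d/(1+i["k1"]*(s@s))
    v=R.T@np.array([s[0],s[1],1.]); return -R.T@t, v/np.linalg.norm(v)
def onz(c,uv,z):
    o,v=ray(c,uv); return o+v*(z-o[2])/v[2]
def proj(c,P):
    i,R,t=c; p=R@np.array(P,float)+t; s=p[:2]/p[2]; s=s*(1+i["k1"]*(s@s)); return np.array([i["cx"]+i["fx"]*s[0],i["cy"]+i["fy"]*s[1]])
def tri(c1,a,c2,b):
    o1,v1=ray(c1,a);o2,v2=ray(c2,b)
    A=np.stack([v1,-v2],1); k=np.linalg.lstsq(A,o2-o1,rcond=None)[0]
    p=o1+v1*k[0];q=o2+v2*k[1]; return (p+q)/2,np.linalg.norm(p-q)
def crop(img,x0,y0,x1,y1,f,name):
    cv2.imwrite(name,cv2.resize(img[y0:y1,x0:x1],None,fx=f,fy=f,interpolation=cv2.INTER_CUBIC))
E
python3 - <<'E'
import cv2
from h import *
t=cv2.imread("pics/top0.png"); s=cv2.imread("pics/side0.png")
crop(t,190,180,350,280,5,"pics/t_guard.png")
crop(t,340,200,500,280,5,"pics/t_stand.png")
crop(s,230,180,370,290,5,"pics/s_guard.png")
crop(s,300,270,420,390,5,"pics/s_stand.png")
E
```

```text
(no output)
```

View pics/t_guard.png

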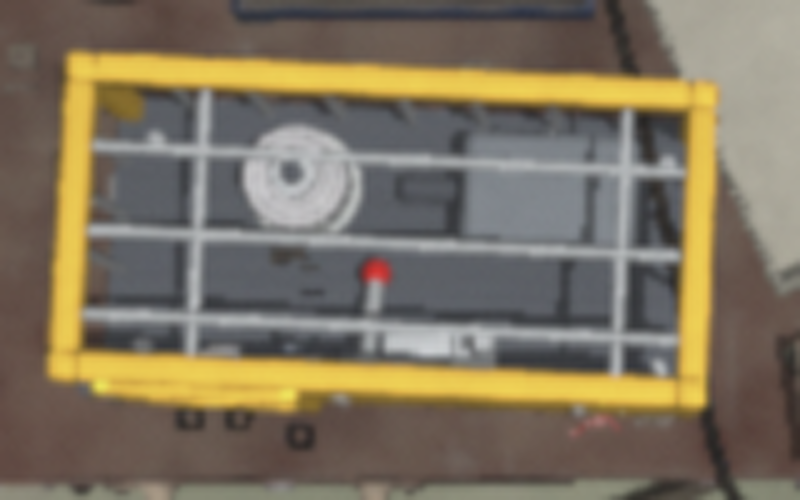

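View pics/t_stand.png

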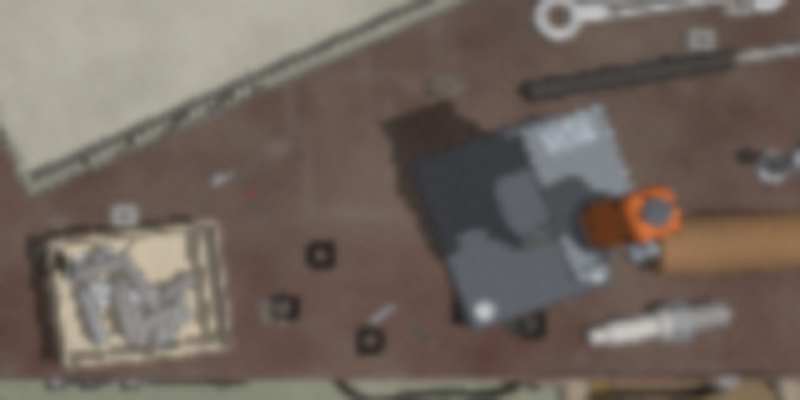

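View pics/s_guard.png

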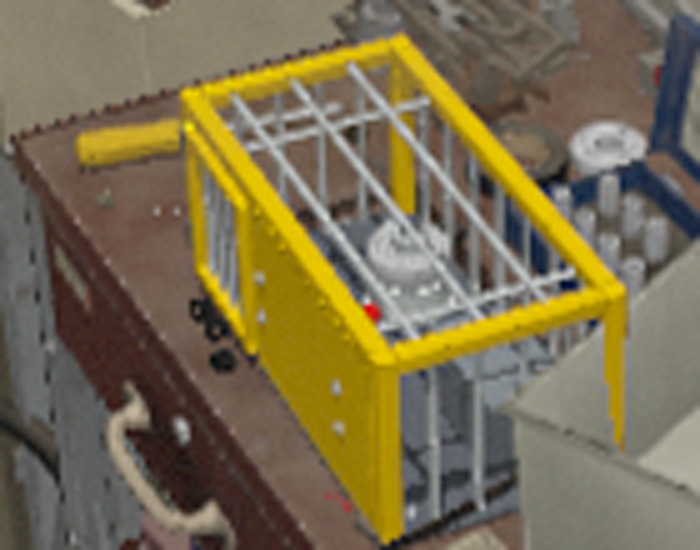

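View pics/s_stand.png

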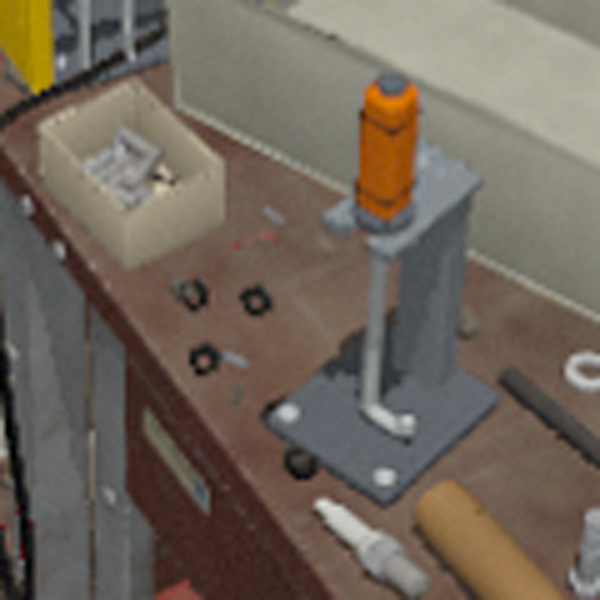

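```bash
python3 - <<'E'
from h import *
np.set_printoptions(precision=4,suppress=True)
T=cam("top");S=cam("side")
t=lambda u,v,ox=190,oy=180:(ox+u/5-.4+0,oy+v/5-.4)
cs=[t(68,53),t(718,83),t(707,408),t(48,380)]
P=[onz(T,c,.14) for c in cs]
for p in P: print(p)
print("len",np.linalg.norm(P[0]-P[1]),np.linalg.norm(P[3]-P[2]),np.linalg.norm(P[0]-P[3]),np.linalg.norm(P[1]-P[2]))
# two view corners of the guard top
ss=[(404,38),(625,290),(385,365),(183,92)]
for c,q in zip(cs,ss): print("tri",tri(T,c,S,t(*q,230,180)))
print("ball",tri(T,t(376,271),S,t(372,313,230,180)))
print("knob",tri(T,t(656,212,340,200),S,t(391,82,300,270)))
for q in [(415,160),(605,103),(470,328)]: print("base",onz(T,t(*q,340,200),.01))
for q in [(400,500),(498,398),(268,420)]: print("baseS",onz(S,t(*q,300,270),.01))
for q in [(45,240),(65,370),(230,350),(210,215)]: print("box",onz(T,t(*q,340,200),.045))
for q in [(480,182),(408,160),(372,245)]:print("plateS",onz(S,t(*q,300,270),.153))
E
```

```text
[0.5882 0.2816 0.14  ]
[ 0.5732 -0.0263  0.14  ]
[ 0.4188 -0.0201  0.14  ]
[0.4333 0.2892 0.14  ]
len 0.3082676752319213 0.3096505483176639 0.15512729865005476 0.15454140503012462
tri (array([0.5894, 0.2821, 0.1362]), np.float64(0.0009900276354614743))
tri (array([ 0.5729, -0.0262,  0.1403]), np.float64(0.0005844853245016371))
tri (array([ 0.4209, -0.021 ,  0.1396]), np.float64(0.004539193657940983))
tri (array([0.4353, 0.2887, 0.1387]), np.float64(0.00420741741807416))
ball (array([0.4939, 0.1441, 0.0396]), np.float64(0.0017718810356337682))
knob (array([ 0.4563, -0.3203,  0.236 ]), np.float64(0.000581582823713924))
base [ 0.5    -0.2657  0.01  ]
base [ 0.5296 -0.3655  0.01  ]
base [ 0.4121 -0.2925  0.01  ]
baseS [ 0.4423 -0.3733  0.01  ]
baseS [ 0.522 -0.341  0.01 ]
baseS [ 0.4118 -0.2976  0.01  ]
box [ 0.4566 -0.069   0.045 ]
box [ 0.3906 -0.0785  0.045 ]
box [ 0.4004 -0.1623  0.045 ]
box [ 0.4691 -0.1532  0.045 ]
plateS [ 0.5095 -0.3247  0.153 ]
plateS [ 0.4875 -0.2951  0.153 ]
plateS [ 0.4413 -0.3359  0.153 ]
```

```bash
cat >> h.py <<'E'
def pose():
    s=r.state(); return np.array(s["position"]),cv2.Rodrigues(np.array(s["tool_rot"]))[0],s
def yaw(R): # direction of tool y axis in world, deg
    return np.degrees(np.arctan2(R[1,1],R[0,1]))
def togo(G,ydir=None):
    """tool-frame shift (cm) to world goal G, first without turn, then turn needed (deg about tool z) to bring tool y along ydir deg; shift is given for after the turn too"""
    p,R,s=pose(); d=np.array(G)-p
    print("pos",p.round(4),"yaw_y",yaw(R).round(2),"tilt",R[:,2].round(4),"F",s["contact_force"].round(2),"w",round(s["gripper_width"],4),"t",s["time_s"])
    print(" shift now cm",(R.T@d*100).round(2))
    if ydir is not None:
        a=-(ydir-yaw(R)); a=(a+90)%180-90
        Rt=R@cv2.Rodrigues(np.array([0,0,np.radians(a)]))[0]
        print(" turn",a.round(2)," shift after turn cm",(Rt.T@d*100).round(2),"new yaw",yaw(Rt).round(2))
E
python3 - <<'E'
from h import *
np.set_printoptions(precision=4,suppress=True)
p,R,s=pose(); print(R); print(yaw(R))
i,Rc,t=cam("wrist"); c=-Rc.T@t; print("cam in tool",R.T@(c-p)); print("camaxes in tool (cols x,y,z)\n",R.T@Rc.T)
T=cam("top")
for q in [(655,240),(660,275)]: print("handle",onz(T,(340+q[0]/5,200+q[1]/5),.025))
togo([0.43,0.30,0.36],90)
E
```

```text
[[-0.9654  0.2607 -0.0003]
 [ 0.2607  0.9654 -0.0012]
 [ 0.     -0.0013 -1.    ]]
74.88591410829116
cam in tool [ 0.0743  0.0011 -0.1296]
camaxes in tool (cols x,y,z)
 [[ 0.0016 -0.957  -0.2901]
 [ 1.      0.0016  0.0002]
 [ 0.0003 -0.2901  0.957 ]]
handle [ 0.4557 -0.386   0.025 ]
handle [ 0.4376 -0.3881  0.025 ]
pos [0.1563 0.5789 0.2446] yaw_y 74.89 tilt [-0.0003 -0.0012 -1.    ] F [-0.43 -0.13 -0.54] w 0.0854 t 0.15
 shift now cm [-33.69 -19.8  -11.51]
 turn -15.11  shift after turn cm [-27.36 -27.9  -11.51] new yaw 90.0
```

```bash
python3 - <<'E'
from h import *
togo([0.555,0.13,0.36],87.25)
E
```

```text
pos [0.1563 0.5789 0.2446] yaw_y 74.89 tilt [-3.0e-04 -1.2e-03 -1.0e+00] F [-0.43 -0.13 -0.54] w 0.0854 t 0.15
 shift now cm [-50.19 -32.95 -11.5 ]
 turn -12.36  shift after turn cm [-41.97 -42.94 -11.5 ] new yaw 87.25
```

>>> move_arm(deltas=[[[0,0,0,-3,-6.2],[0,0,0,-3,-6.2],[0,-3.8,-3.9,-0.5,0],[0,-3.8,-3.9,-0.5,0],[0,-3.8,-3.9,-0.5,0],[0,-3.8,-3.9,-0.5,0],[0,-3.8,-3.9,-0.5,0],[0,-3.8,-3.9,-0.5,0],[0,-3.8,-3.9,-0.5,0],[0,-3.8,-3.9,-0.5,0],[0,-3.8,-3.9,-0.5,0],[0,-3.8,-3.9,-0.5,0],[0,-3.8,-3.9,-0.5,0],[0,0,0,0,0],[0,0,0,0,0]]])

```text
time_s: 2.02
position: [0.5533, 0.1309, 0.3598]
tool_rot: [-0.075, -3.139, -0.0]
contact_force: [-0.8, 0.8, -0.4]
gripper_width: 0.0851
```

```bash
python3 - <<'E'
from h import *
import pickle
W=cam("wrist"); im=r.grab_frame("wrist"); cv2.imwrite("pics/w1.png",im); pickle.dump(W,open("w1.pkl","wb"))
print(pose()[0], -W[1].T@W[2], yaw(pose()[1]))
togo([0.47,-0.31,0.40],108)
E
```

```text
[0.55297033 0.13146845 0.35998569] [0.47948716 0.13559909 0.48947538] 87.31807008766575
pos [0.553  0.1315 0.36  ] yaw_y 87.32 tilt [-1.e-03  2.e-04 -1.e+00] F [-0.32  0.24  0.23] w 0.0854 t 2.075
 shift now cm [  6.23 -44.49  -4.  ]
 turn -20.68  shift after turn cm [ 21.54 -39.42  -4.  ] new yaw 108.0
```

View pics/w1.png

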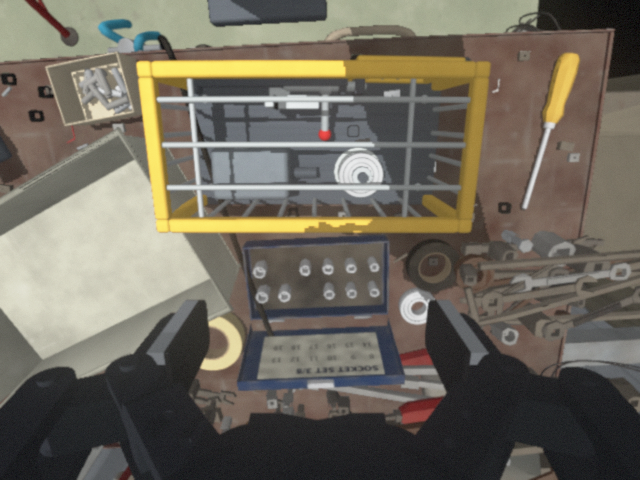

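```bash
python3 - <<'E'
from h import *
im=cv2.imread("pics/w1.png")
crop(im,130,50,500,240,2.15,"pics/w1g.png")
crop(im,250,80,370,170,6,"pics/w1l.png")
E
```

```text
(no output)
```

View pics/w1g.png

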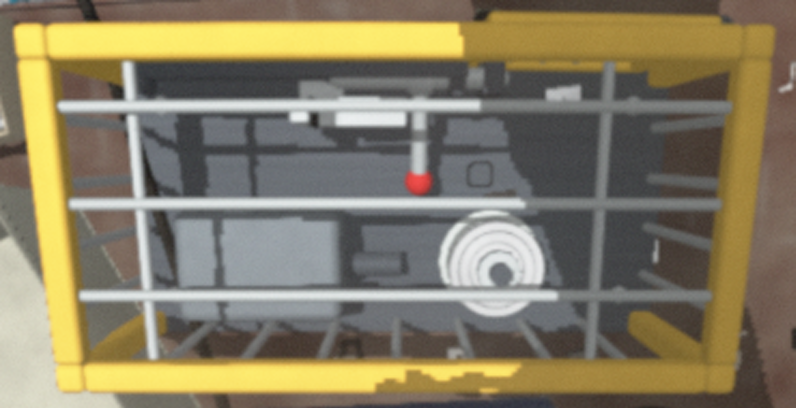

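View pics/w1l.png

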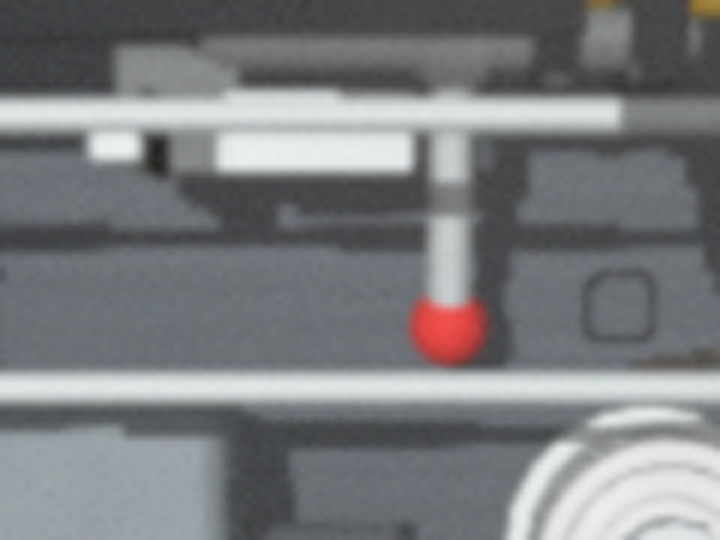

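```bash
cat > g.py <<'E'
from h import *
import pickle
np.set_printoptions(precision=4,suppress=True)
W=pickle.load(open("w1.pkl","rb"))
a=lambda u,v:(130+u/2.15-.27,50+v/2.15-.27)
b=lambda u,v:(250+u/6-.42,80+v/6-.42)
T=cam("top");t=lambda u,v:(190+u/5-.4,180+v/5-.4)
E
python3 - <<'E'
from g import *
print("corners wrist z.14 (BL,FL..)")
cw=[a(57,392),a(15,25),a(773,27),a(733,392)] # back-right, front-right, front-left, back-left
P=[onz(W,c,.14) for c in cw]
for p in P: print(p)
print("tri with top")
ct=[t(718,83),t(707,408),t(48,380),t(68,53)]
for c,d in zip(cw,ct): print(tri(W,c,T,d))
print("ball tri",tri(W,b(449,326),T,t(376,271)))
# crossings: bars
xs={"b58L":a(62,107),"b58R":a(728,107),"b18L":a(72,204),"b18R":a(718,204),"b22L":a(83,296),"b22R":a(708,296)}
for k,v in xs.items(): print(k,onz(W,v,.133))
for k,v in {"c112f":a(129,65),"c112b":a(153,355),"c90f":a(609,65),"c90b":a(590,355)}.items(): print(k,onz(W,v,.140))
tt={"b58L":t(85,314),"b58R":t(676,341),"b18L":t(90,230),"b18R":t(680,256),"b22L":t(95,146),"b22R":t(684,172)}
for k,v in tt.items(): print("top",k,onz(T,v,.133))
E
```

```text
corners wrist z.14 (BL,FL..)
[ 0.5741 -0.0268  0.14  ]
[ 0.4198 -0.0184  0.14  ]
[0.4348 0.2877 0.14  ]
[0.5884 0.2818 0.14  ]
tri with top
(array([ 0.5733, -0.0262,  0.1415]), np.float64(0.0007200878594539948))
(array([ 0.419 , -0.0203,  0.1356]), np.float64(3.63588915943248e-05))
(array([0.4338, 0.2909, 0.1326]), np.float64(0.0002467635727247095))
(array([0.588 , 0.2813, 0.1413]), np.float64(3.1537203458001016e-05))
ball tri (array([0.4917, 0.1434, 0.0534]), np.float64(0.0005626506846814609))
b58L [ 0.4515 -0.007   0.133 ]
b58R [0.4646 0.274  0.133 ]
b18L [ 0.4915 -0.0091  0.133 ]
b18R [0.5046 0.2721 0.133 ]
b22L [ 0.5319 -0.0106  0.133 ]
b22R [0.5449 0.2702 0.133 ]
c112f [0.4374 0.0259 0.14  ]
c112b [0.5589 0.0197 0.14  ]
c90f [0.4467 0.2214 0.14  ]
c90b [0.5681 0.2159 0.14  ]
top b58L [0.4648 0.2737 0.133 ]
top b58R [ 0.4509 -0.0059  0.133 ]
top b18L [0.5047 0.2718 0.133 ]
top b18R [ 0.4914 -0.008   0.133 ]
top b22L [0.5448 0.2698 0.133 ]
top b22R [ 0.5316 -0.0102  0.133 ]
```

```bash
cat >> g.py <<'E'
O=np.array([.5160,.1307,0]);yw=np.radians(-2.75)
Rg=np.array([[np.cos(yw),-np.sin(yw),0],[np.sin(yw),np.cos(yw),0],[0,0,1]])
tog=lambda p:(Rg.T@(np.array(p)-O)*1000).round(1)
tow=lambda g:O+Rg@(np.array(g)/1000)
E
python3 - <<'E'
from g import *
S=cam("side")
print("ball W",tog(onz(W,b(449,326),.037)),"T",tog(onz(T,t(376,271),.037)),"S",tog(onz(S,(230+372/5-.4,180+313/5-.4),.037)))
print("lever sides W z.046",tog(onz(W,b(429,240),.046)),tog(onz(W,b(470,240),.046)))
for u in (412,215,165,143,88): print("rail",u,tog(onz(W,b(u,150),.061)))
for k in [(57,392),(15,25),(773,27),(733,392)]: print(tog(onz(W,a(*k),.14)))
E
```

```text
ball W [-24.7  12.1  37. ] T [-23.3  12.9  37. ] S [-20.5  15.3  37. ]
lever sides W z.046 [-40.8   8.   46. ] [-40.8  15.8  46. ]
rail 412 [-56.3   4.6  61. ]
rail 215 [-56.3 -31.2  61. ]
rail 165 [-56.3 -40.2  61. ]
rail 143 [-56.3 -44.2  61. ]
rail 88 [-56.3 -54.3  61. ]
[  65.6 -154.5  140. ]
[ -89.  -153.5  140. ]
[-88.6 152.9 140. ]
[ 65.1 154.4 140. ]
```

```bash
python3 - <<'E'
from h import *
togo([0.55,-0.29,0.36],108)
E
```

```text
pos [0.553  0.1315 0.36  ] yaw_y 87.32 tilt [-1.e-03  2.e-04 -1.e+00] F [-0.32  0.24  0.23] w 0.0854 t 2.075
 shift now cm [-1.680e+00 -4.211e+01 -1.000e-02]
 turn -20.68  shift after turn cm [ 1.331e+01 -3.999e+01 -1.000e-02] new yaw 108.0
```

>>> move_arm(deltas=[[[0,0,-6,0,0],[0,0,-6,0,0],[0,0,-6,0,0],[0,0,-6,0,0],[0,0,-6,0,0],[0,0,-6,0,0],[0,0,-6,0,0],[0,-1.7,0,0,-10.3],[0,0,0,0,-10.3],[0,0,0,0,0],[0,0,0,0,0]]])

```text
time_s: 3.45
position: [0.5509, -0.2883, 0.3605]
tool_rot: [-0.486, 3.104, -0.0]
contact_force: [-0.3, 0.5, -0.0]
gripper_width: 0.0851
```

```bash
python3 - <<'E'
from h import *
import pickle
W=cam("wrist"); im=r.grab_frame("wrist"); cv2.imwrite("pics/w2.png",im); pickle.dump(W,open("w2.pkl","wb"))
print(-W[1].T@W[2])
togo([0.55,-0.29,0.36],108)
uv=proj(W,[.456,-.32,.236]);print(uv)
u,v=int(uv[0]),int(uv[1])
E
```

```text
[ 0.48037199 -0.30982194  0.49007069]
pos [ 0.5508 -0.2885  0.3606] yaw_y 107.83 tilt [ 2.e-04 -1.e-04 -1.e+00] F [-0.72  0.25 -0.23] w 0.0853 t 3.5
 shift now cm [ 0.12 -0.12  0.06]
 turn -0.17  shift after turn cm [ 0.12 -0.12  0.06] new yaw 108.0
[313.3293902   79.73626669]
```

View pics/w2.png

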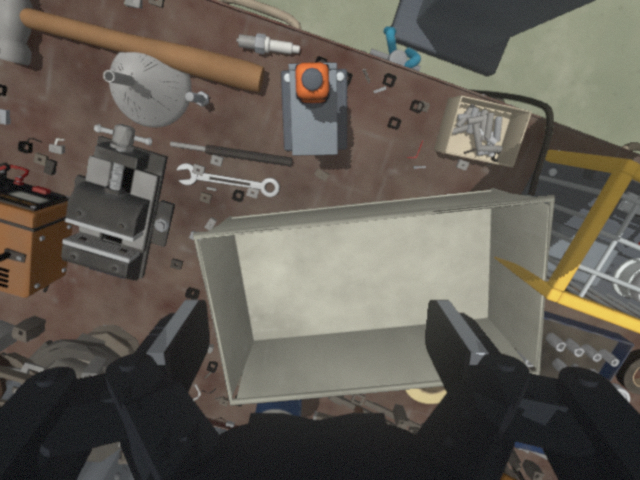

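```bash
python3 - <<'E'
from h import *
crop(cv2.imread("pics/w2.png"),265,45,365,165,5,"pics/w2s.png")
E
```

```text
(no output)
```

View pics/w2s.png

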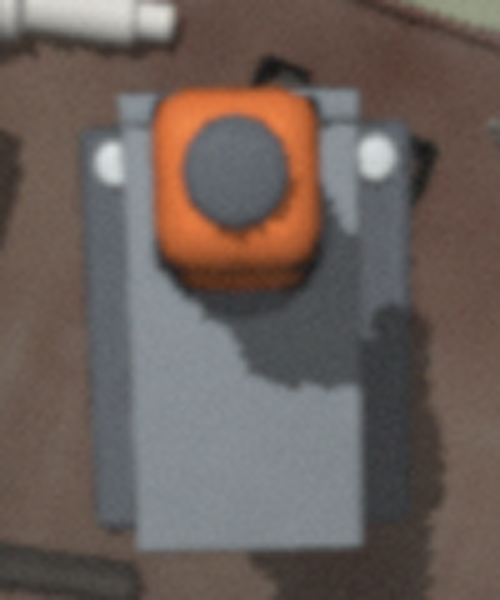

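```bash
python3 - <<'E'
from h import *
import pickle
np.set_printoptions(precision=4,suppress=True)
W=pickle.load(open("w2.pkl","rb")); T=cam("top"); S=cam("side")
c=lambda u,v:(265+u/5-.4,45+v/5-.4)
def quad(name,q,z):
    P=[onz(W,c(*p),z)[:2] for p in q]
    fl,fr,br,bl=P # image TL = robot side & right(-y)...
    d=lambda a,b:(np.linalg.norm(b-a).round(4),np.degrees(np.arctan2(*(b-a)[::-1])).round(1))
    print(name,np.array(P).round(4).tolist(),"front",d(fl,fr),"back",d(bl,br),"left",d(fr,br),"right",d(fl,bl),"mean",np.mean(P,0))
quad("plate",[(118,95),(360,92),(363,547),(138,550)],.153)
quad("base",[(80,130),(410,125),(407,520),(97,525)],.010)
quad("grip",[(157,92),(318,90),(313,262),(165,264)],.233)
k=c(237,172)
print("knob z.238",onz(W,k,.238))
print("tri W-T",tri(W,k,T,(340+656/5-.4,200+212/5-.4)),"W-S",tri(W,k,S,(300+391/5-.4,270+84/5-.4)))
# hook foot in side: heel (370,405) tip (405,422)
for q,z in [((370,408),.017),((407,425),.02)]: print(onz(S,(300+q[0]/5-.4,270+q[1]/5-.4),z))
# plate triangulation side: right-back corner (480,182)
print("plate tri",tri(W,c(138,550),S,(300+480/5-.4,270+182/5-.4)))
E
```

```text
plate [[0.4424, -0.3471], [0.4296, -0.3088], [0.5002, -0.2844], [0.513, -0.3223]] front (np.float64(0.0404), np.float64(108.5)) back (np.float64(0.04), np.float64(108.6)) left (np.float64(0.0747), np.float64(19.1)) right (np.float64(0.0748), np.float64(19.4)) mean [ 0.4713 -0.3157]
base [[0.4366, -0.3694], [0.4113, -0.2947], [0.4989, -0.2652], [0.524, -0.3392]] front (np.float64(0.0788), np.float64(108.7)) back (np.float64(0.0782), np.float64(108.8)) left (np.float64(0.0924), np.float64(18.7)) right (np.float64(0.0926), np.float64(19.0)) mean [ 0.4677 -0.3171]
grip [[0.4496, -0.3337], [0.4431, -0.3142], [0.4629, -0.3083], [0.4691, -0.3266]] front (np.float64(0.0205), np.float64(108.5)) back (np.float64(0.0193), np.float64(108.6)) left (np.float64(0.0207), np.float64(16.6)) right (np.float64(0.0207), np.float64(19.9)) mean [ 0.4562 -0.3207]
knob z.238 [ 0.456  -0.3208  0.238 ]
tri W-T (array([ 0.4559, -0.3209,  0.2342]), np.float64(0.0005675641512162927)) W-S (array([ 0.4559, -0.3211,  0.2356]), np.float64(0.00036669305984257536))
[ 0.4576 -0.3206  0.017 ]
[ 0.4662 -0.3412  0.02  ]
plate tri (array([ 0.5126, -0.3219,  0.1493]), np.float64(0.001668658138625469))
```

```bash
python3 - <<'E'
from h import *
togo([0.456,-0.3208,0.193],108.7)
E
```

```text
pos [ 0.5508 -0.2885  0.3606] yaw_y 107.83 tilt [ 2.e-04 -1.e-04 -1.e+00] F [-0.72  0.25 -0.23] w 0.0853 t 3.5
 shift now cm [10.02 -0.17 16.76]
 turn -0.87  shift after turn cm [10.02 -0.02 16.76] new yaw 108.7
```

>>> move_arm(deltas=[[[0,5,0,2,-0.9],[0,5,0,2,0],[0,0,0,2.5,0],[0,0,0,0,0],[0,0,0,0,0]]])

```text
time_s: 4.12
position: [0.4565, -0.3208, 0.2963]
tool_rot: [-0.513, 3.099, -0.001]
contact_force: [-0.5, 0.5, 0.3]
gripper_width: 0.0855
```

```bash
python3 - <<'E'
from h import *
togo([0.456,-0.3208,0.193],108.7)
E
```

```text
pos [ 0.4565 -0.3208  0.2963] yaw_y 108.79 tilt [ 9.e-04 -6.e-04 -1.e+00] F [-0.54  0.45  0.34] w 0.0855 t 4.125
 shift now cm [ 0.05  0.02 10.33]
 turn 0.09  shift after turn cm [ 0.05  0.02 10.33] new yaw 108.7
```

>>> move_arm(deltas=[[[0,0,0,3,0],[0,0,0,3,0],[0,0,0,2.3,0],[0,0,0,2,0],[0,0,0,0,0],[150,0,0,0,0],[255,0,0,0,0],[255,0,0,0,0],[255,0,0,0,0],[255,0,0,0,0],[255,0,0,0,0]]], squeeze=80)

```text
time_s: 5.5
position: [0.4561, -0.3211, 0.193]
tool_rot: [-0.513, 3.099, -0.001]
contact_force: [-0.5, 1.1, 6.3]
gripper_width: 0.0212
```

```bash
python3 - <<'E'
from h import *
togo([0.456,-0.3208,0.193],108.7)
W=cam("wrist"); cv2.imwrite("pics/w3.png",r.grab_frame("wrist")); cv2.imwrite("pics/s3.png",cv2.resize(r.grab_frame("side")[240:400,290:450],None,fx=4,fy=4))
E
```

```text
pos [ 0.4561 -0.3211  0.193 ] yaw_y 108.78 tilt [ 1.e-03 -6.e-04 -1.e+00] F [-0.52  1.07  6.25] w 0.0212 t 5.5
 shift now cm [0.   0.03 0.  ]
 turn 0.08  shift after turn cm [0.   0.03 0.  ] new yaw 108.7
```

View pics/s3.png

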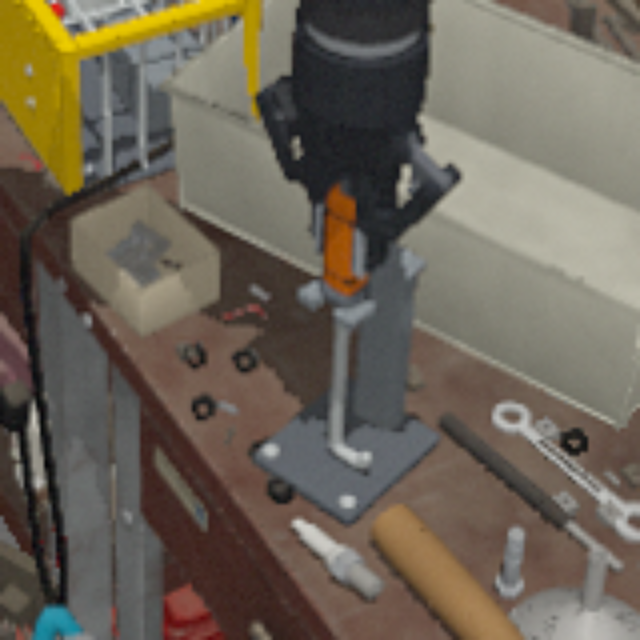

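>>> move_arm(deltas=[[[255,0,0,-1,0],[255,0,0,-2,0],[255,0,0,-3,0],[255,0,0,0,0],[255,2,0,0,0],[255,4,0,0,0],[255,1,0,0,0],[255,0,0,0,0],[255,0,0,0,0]]])

```text
time_s: 6.72
position: [0.3898, -0.3433, 0.252]
tool_rot: [-0.513, 3.099, 0.001]
contact_force: [0.3, -0.4, -1.3]
gripper_width: 0.021
```

```bash
python3 - <<'E'
from g import *
cv2.imwrite("pics/s4.png",cv2.resize(r.grab_frame("side")[200:400,270:450],None,fx=4,fy=4)[:,:,:])
g=tow([-40,56,0]); g[2]=.37
print(g); togo(g,87.25)
E
```

```text
[0.4787 0.1886 0.37  ]
pos [ 0.39   -0.3433  0.2521] yaw_y 108.82 tilt [ 0.0001  0.0002 -1.    ] F [ 0.51  0.72 -1.32] w 0.0208 t 6.775
 shift now cm [-25.55  47.48 -11.78]
 turn 21.57  shift after turn cm [ -6.31  53.55 -11.78] new yaw 87.25
```

View pics/s4.png

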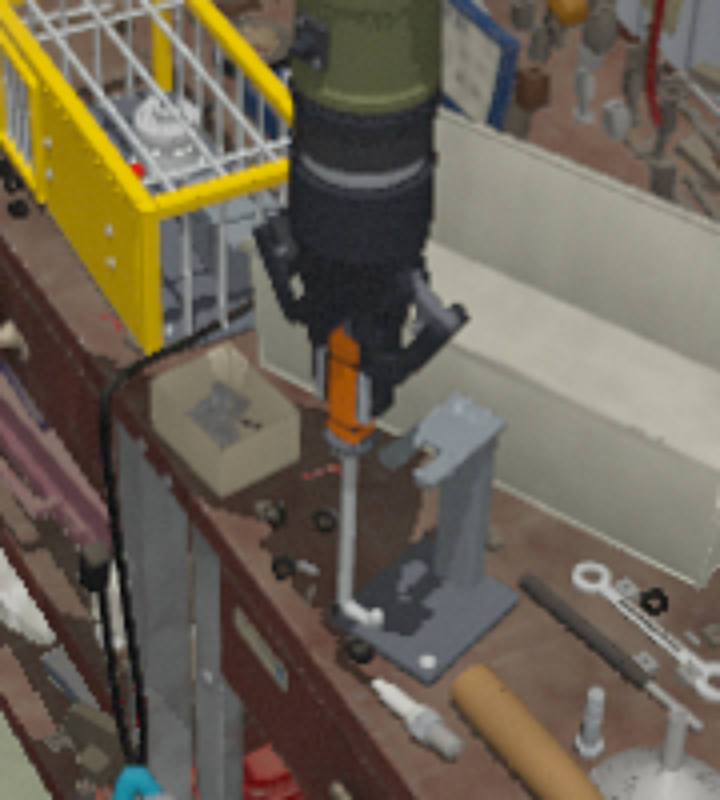

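>>> move_arm(deltas=[[[255,0,0,-4,7.2],[255,0,0,-4,7.2],[255,0,0,-3.8,7.2],[255,-0.3,3,0,0],[255,-0.6,5,0,0],[255,-0.6,5.4,0,0],[255,-0.6,5.4,0,0],[255,-0.6,5.4,0,0],[255,-0.6,5.4,0,0],[255,-0.6,5.4,0,0],[255,-0.6,5.4,0,0],[255,-0.6,5.4,0,0],[255,-0.6,4,0,0],[255,-0.6,3,0,0],[255,0,0.7,0,0],[255,0,0,0,0],[255,0,0,0,0]]])

```text
time_s: 8.9
position: [0.4786, 0.1871, 0.3704]
tool_rot: [-0.078, -3.141, 0.001]
contact_force: [-0.6, -0.9, -1.9]
gripper_width: 0.0212
```

```bash
python3 - <<'E'
from g import *
g=tow([-40,56,0]); g[2]=.37
togo(g,87.25)
cv2.imwrite("pics/s5.png",cv2.resize(r.grab_frame("side")[120:300,220:380],None,fx=4,fy=4))
W=cam("wrist"); cv2.imwrite("pics/w5.png",r.grab_frame("wrist"))
E
```

```text
pos [0.4786 0.1871 0.3704] yaw_y 87.15 tilt [-0.     -0.0004 -1.    ] F [-0.58 -0.89 -1.91] w 0.0212 t 8.9
 shift now cm [-0.01  0.15  0.04]
 turn -0.1  shift after turn cm [-0.01  0.15  0.04] new yaw 87.25
```

View pics/s5.png

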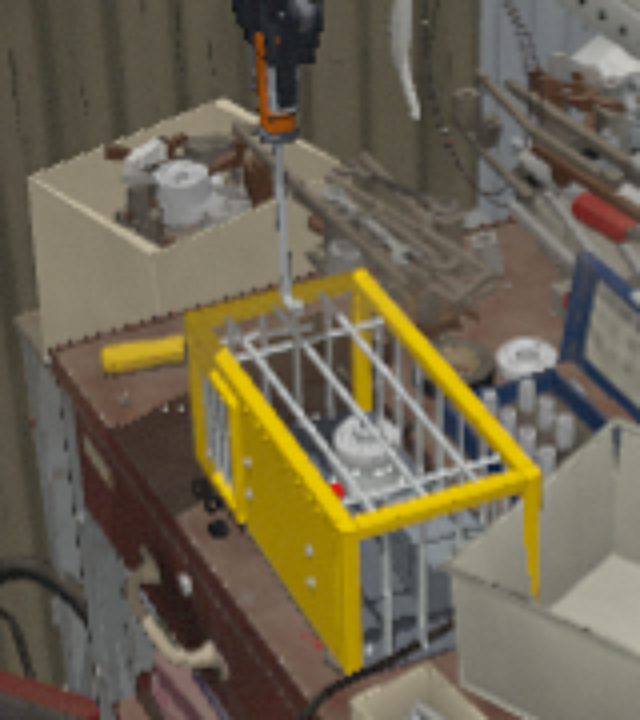

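View pics/w5.png

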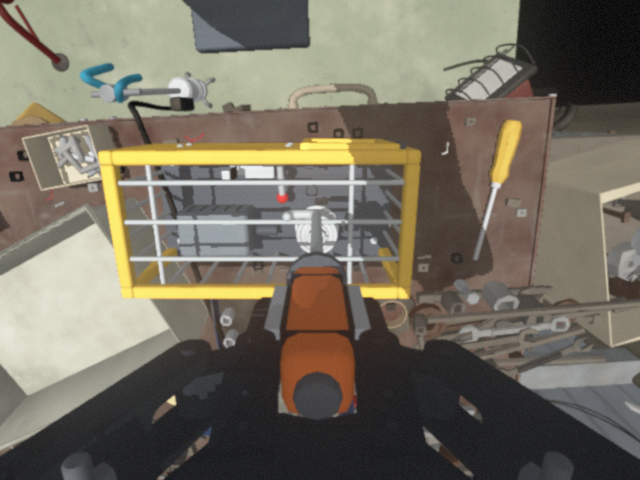

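```bash
python3 - <<'E'
from g import *
p,R,s=pose(); W=cam("wrist");S=cam("side")
for n,l in {"heel":[0,0,4],"tip":[0,-24,16],"collar":[0,0,140]}.items():
    P=np.array([p[0],p[1],p[2]-.180])+Rg@np.array(l)/1000
    print(n,P,proj(W,P),(proj(S,P)-[220,120])*4)
E
python3 - <<'E'
import sys; sys.path.insert(0,'.')
from h import *
crop(cv2.imread("pics/w5.png"),260,170,360,290,5,"pics/w5c.png")
E
```

```text
heel [0.4787 0.187  0.1946] [315.4631 214.2864] [285.0353 297.9907]
tip [0.4776 0.163  0.2066] [285.8607 217.8012] [297.0326 299.802 ]
collar [0.4787 0.187  0.3306] [314.4291 279.3699] [277.2833 135.1966]
```

View pics/w5c.png

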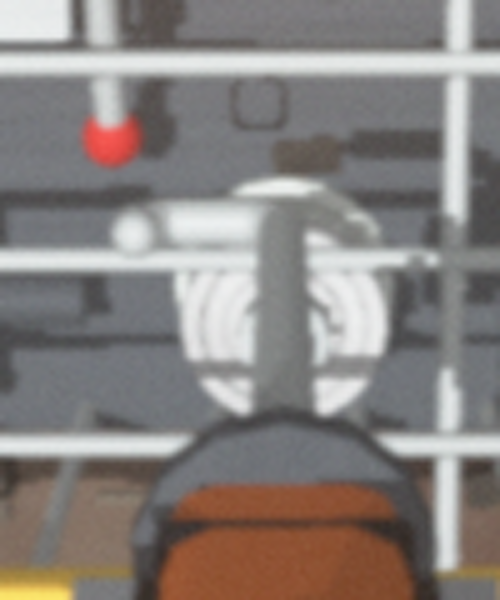

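>>> move_arm(deltas=[[[255,0,0,2,0],[255,0,0,3,0],[255,0,0,3,0],[255,0,0,3,0],[255,0,0,3,0],[255,0,0,2,0],[255,0,0,1.2,0],[255,0,0,0,0],[255,0,0,0,0]]])

```text
time_s: 10.12
position: [0.4794, 0.1879, 0.1993]
tool_rot: [0.078, 3.139, 0.001]
contact_force: [0.3, 0.1, -0.6]
gripper_width: 0.0211
```

```bash
python3 - <<'E'
from g import *
g=tow([-40,24,198]); togo(g,87.25); p=pose()[0]; print(tog(p))
W=cam("wrist"); im=r.grab_frame("wrist");cv2.imwrite("pics/w6.png",im); crop(im,200,60,440,300,2.5,"pics/w6c.png")
P=p-[0,0,.18]
for l in ([0,0,4],[0,-24,16]): print(proj(W,P+Rg@np.array(l)/1000))
print("ball",proj(W,tow([-22,12,37])),"pick",proj(W,tow([-40,12,46])))
E
```

```text
pos [0.4794 0.1879 0.1993] yaw_y 87.17 tilt [ 0.0014  0.0005 -1.    ] F [ 0.33  0.05 -0.6 ] w 0.0211 t 10.125
 shift now cm [ 0.06 -3.14  0.12]
 turn -0.08  shift after turn cm [ 0.07 -3.14  0.12] new yaw 87.25
[-39.3  55.4 199.3]
[315.3273 214.0386]
[285.7233 217.5375]
ball [262.4672 238.5618] pick [259.8997 220.1019]
```

View pics/w6c.png

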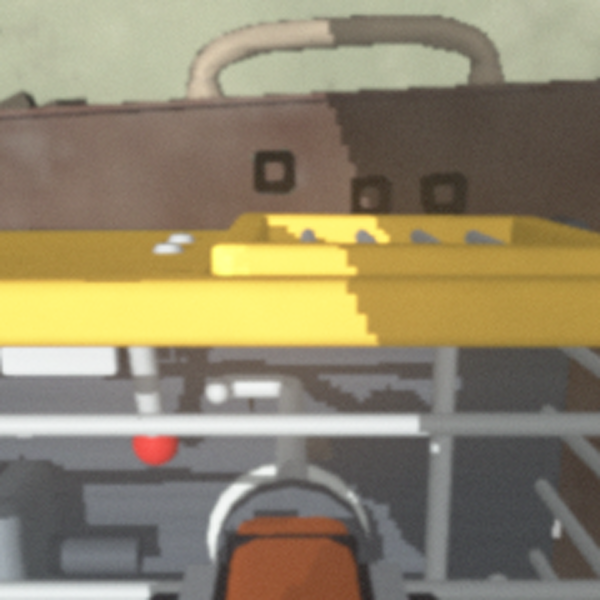

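>>> move_arm(deltas=[[[255,0,0,0.15,0],[255,0,-0.8,0,0],[255,0,-1,0,0],[255,0,-0.8,0,0],[255,0,-0.5,0,0],[255,0,0,0,0]]])

```text
time_s: 10.92
position: [0.4773, 0.1564, 0.1968]
tool_rot: [0.078, 3.141, 0.0]
contact_force: [-0.5, -0.1, -2.0]
gripper_width: 0.0211
```

```bash
python3 - <<'E'
from g import *
togo(tow([-40,24,198]),87.25); p=pose()[0]; print(tog(p))
W=cam("wrist"); im=r.grab_frame("wrist");cv2.imwrite("pics/w7.png",im); crop(im,240,180,360,280,5,"pics/w7c.png")
E
```

```text
pos [0.4773 0.1564 0.1968] yaw_y 87.14 tilt [ 0.0001  0.0001 -1.    ] F [-0.45 -0.05 -1.98] w 0.0211 t 10.925
 shift now cm [ 0.01  0.02 -0.12]
 turn -0.11  shift after turn cm [ 0.01  0.02 -0.12] new yaw 87.25
[-39.9  23.8 196.8]
```

View pics/w7c.png

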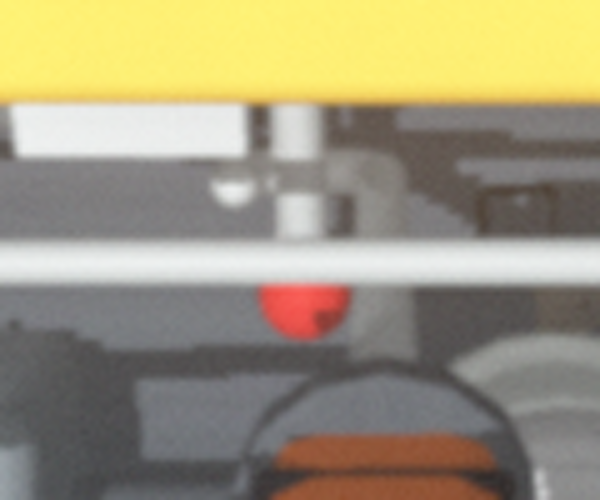

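>>> move_arm(deltas=[[[255,0,0,-0.8,0],[255,0,0,-0.8,0],[255,0,0,-0.8,0],[255,0,0,-0.8,0],[255,0,0,-0.8,0],[255,0,0,-0.4,0],[255,0,0,0,0],[255,0,0,0,0]]])

```text
time_s: 11.98
position: [0.4773, 0.1569, 0.2406]
tool_rot: [0.077, 3.141, 0.0]
contact_force: [1.2, -0.2, -3.7]
gripper_width: 0.0212
```

```bash
python3 - <<'E'
from g import *
togo(tow([-40,24,241]),87.25); p=pose()[0]; print(tog(p))
W=cam("wrist"); im=r.grab_frame("wrist");cv2.imwrite("pics/w8.png",im); crop(im,240,160,360,280,5,"pics/w8c.png")
E
```

```text
pos [0.4773 0.1569 0.2406] yaw_y 87.19 tilt [ 0.  0. -1.] F [ 1.23 -0.21 -3.7 ] w 0.0212 t 11.975
 shift now cm [ 0.01 -0.03 -0.04]
 turn -0.06  shift after turn cm [ 0.01 -0.03 -0.04] new yaw 87.25
[-39.9  24.3 240.6]
```

View pics/w8c.png

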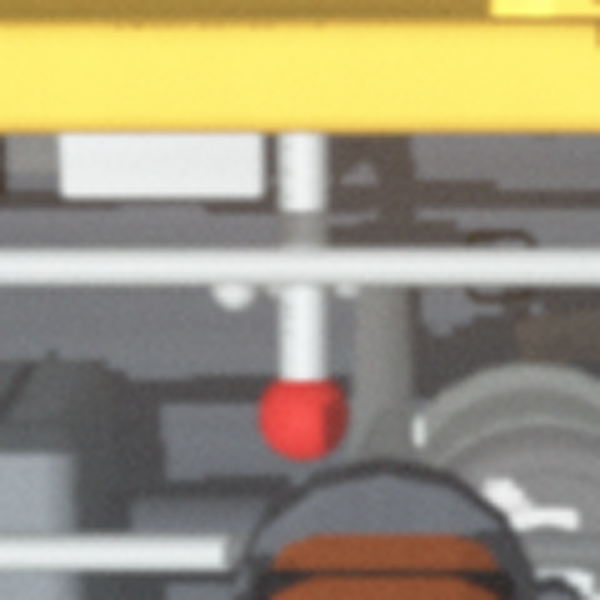

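```bash
cat >> g.py <<'E'
def ballpix(im):
    m=((im[:,:,2].astype(int)>150)&(im[:,:,1]<90)&(im[:,:,0]<90)).astype(np.uint8)
    n,l,st,ce=cv2.connectedComponentsWithStats(m); 
    return [(ce[i].round(1).tolist(),st[i].tolist()) for i in range(1,n) if st[i,4]>20]
def ballang(W,uv,L=60):
    o,v=ray(W,uv); og=Rg.T@(o-O)*1000; vg=Rg.T@v
    best=None
    for th in np.linspace(-.1,1.1,241):
        f=th-np.radians(28); z=65+L*np.sin(f); x=-75+L*np.cos(f)
        q=og+vg*(z-og[2])/vg[2]
        if best is None or abs(q[0]-x)<best[0]: best=(abs(q[0]-x),th,q)
    return best
E
python3 - <<'E'
from g import *
W=cam("wrist"); im=cv2.imread("pics/w8.png"); print(ballpix(im))
print(ballang(W,(240+303/5-.4,160+420/5-.4)))
E
```

```text
[([178.0, 145.2], [170, 141, 16, 8, 38]), ([299.1, 243.3], [292, 236, 16, 16, 190]), ([295.8, 290.3], [293, 279, 7, 22, 92]), ([316.7, 367.6], [288, 356, 58, 32, 875])]
(np.float64(0.0011024213250365733), np.float64(1.07), array([-24.8542,  12.738 ,  97.947 ]))
```

```bash
python3 - <<'E'
from g import *
W=cam("wrist")
for L in (56,60):
  for th in (0,.5,.6,.7,.8,1.0):
    f=th-np.radians(28); print(L,th,proj(W,tow([-75+L*np.cos(f),12,65+L*np.sin(f)])).round(1))
p=pose()[0]-[0,0,.18]
print("tip",proj(W,p+Rg@np.array([0,-24,16])/1000),"heel",proj(W,p+Rg@np.array([0,0,4])/1000))
for k in ([-58,12,133],[-18,12,133]): print("bar",proj(W,tow(k)))
E
```

```text
56 0 [302.1 222.9]
56 0.5 [301.  238.4]
56 0.6 [300.8 239.9]
56 0.7 [300.5 240.9]
56 0.8 [300.2 241.2]
56 1.0 [299.5 239.8]
60 0 [302.3 226. ]
60 0.5 [301.1 242.8]
60 0.6 [300.8 244.6]
60 0.7 [300.5 245.7]
60 0.8 [300.2 246.2]
60 1.0 [299.5 244.8]
tip [285.8438 217.8016] heel [315.4432 214.3239]
bar [296.1347 212.0657]
bar [297.0562 269.0581]
```

>>> move_arm(deltas=[[[255,0,-0.2,0,0],[255,0,-0.3,0,0],[255,0,-0.3,0,0],[255,0,-0.4,0,0],[255,0,-0.4,0,0],[255,0,-0.4,0,0],[255,0,-0.4,0,0],[255,0,-0.4,0,0],[255,0,-0.3,0,0],[255,0,0,0,0]]])

```text
time_s: 13.28
position: [0.4756, 0.1256, 0.2408]
tool_rot: [-0.078, -3.141, 0.001]
contact_force: [0.6, 4.0, -2.6]
gripper_width: 0.021
```

```bash
cat > look.py <<'E'
from g import *
import sys
n=sys.argv[1]
s=r.state(); p=np.array(s["position"]); print(tog(p),"F guard",(Rg.T@s["contact_force"]).round(2),"tq",s["torque"].round(3))
W=cam("wrist"); im=r.grab_frame("wrist");cv2.imwrite(f"pics/{n}.png",im); 
b=[q for q in ballpix(im) if 8<q[1][2]<22 and q[1][1]<275 and 230<q[0][0]<360]; print(b)
for q in b: print("ball at z78:",tog(onz(W,q[0],.078)),"z37:",tog(onz(W,q[0],.037)))
crop(im,230,160,350,280,5,f"pics/{n}c.png")
E
python3 look.py w9
```

```text
[-40.1  -7.1 240.8] F guard [ 0.39  4.06 -2.64] tq [1.149 0.026 0.009]
[([304.0, 242.1], [299, 237, 12, 14, 108])]
ball at z78: [-19.8 -16.6  78. ] z37: [ -6.5 -18.1  37. ]
```

View pics/w9c.png

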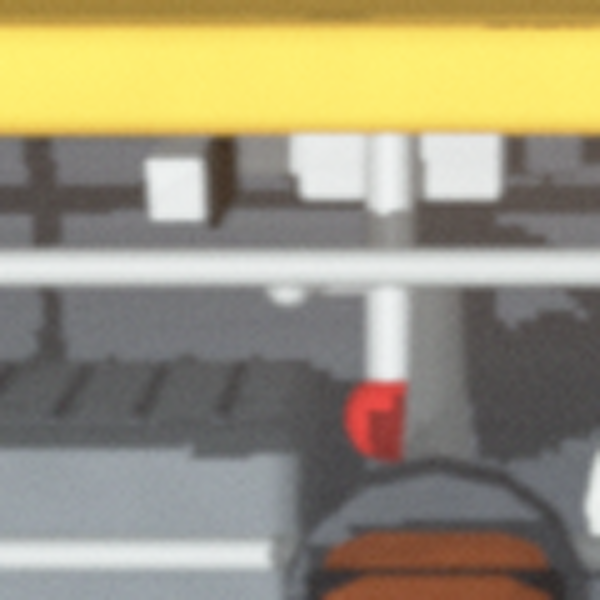

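```bash
python3 - <<'E'
from g import *
W=cam("wrist"); 
for u,v in ((503,170),(425,170),(293,170),(238,170),(235,215),(207,185),(145,185)): print(u,tog(onz(W,(230+u/5-.4,160+v/5-.4),.061)))
E
```

```text
503 [-57.1   5.3  61. ]
425 [-57.1  -7.8  61. ]
293 [-57.1 -30.   61. ]
238 [-57.1 -39.2  61. ]
235 [-49.4 -40.   61. ]
207 [-54.5 -44.5  61. ]
145 [-54.5 -55.   61. ]
```

>>> move_arm(deltas=[[[255,0,-0.3,0,0],[255,0,-0.3,0,0],[255,0,-0.3,0,0],[255,0,-0.3,0,0],[255,0,-0.2,0,0],[255,0,-0.2,0,0],[255,0,0,0,0]]])

```text
time_s: 14.2
position: [0.4749, 0.1097, 0.2408]
tool_rot: [-0.078, -3.141, 0.0]
contact_force: [-0.0, 4.0, -2.1]
gripper_width: 0.0211
```

```bash
python3 look.py w10
```

```text
[-40.1 -22.9 240.8] F guard [-0.24  4.01 -2.13] tq [ 1.521  0.11  -0.011]
[([240.3, 139.8], [236, 136, 9, 8, 21]), ([304.1, 241.6], [299, 236, 12, 14, 98])]
ball at z78: [-101.7  -80.2   78. ] z37: [-100.   -88.4   37. ]
ball at z78: [-20.2 -32.3  78. ] z37: [ -7.  -33.8  37. ]
```

>>> move_arm(deltas=[[[255,0,-0.1,0,0],[255,0,-0.1,0,0],[255,0,-0.1,0,0],[255,0,0,0,0]]])

```text
time_s: 14.75
position: [0.4748, 0.1069, 0.2408]
tool_rot: [-0.077, -3.141, 0.0]
contact_force: [-0.9, 5.4, -2.2]
gripper_width: 0.0211
```

```bash
python3 look.py w11
```

```text
[-40.1 -25.8 240.8] F guard [-1.17  5.37 -2.2 ] tq [1.676 0.072 0.001]
[([243.5, 139.4], [239, 136, 9, 8, 21]), ([304.3, 242.1], [299, 237, 12, 14, 106])]
ball at z78: [-102.   -80.6   78. ] z37: [-100.3  -88.4   37. ]
ball at z78: [-19.7 -34.9  78. ] z37: [ -6.5 -36.4  37. ]
```

>>> move_arm(deltas=[[[255,0,-0.1,0,0],[255,0,-0.05,0,0],[255,0,0,0,0]]])

```text
time_s: 15.18
position: [0.4747, 0.1054, 0.2408]
tool_rot: [-0.077, -3.141, 0.0]
contact_force: [0.0, 4.8, -3.3]
gripper_width: 0.0209
```

```bash
python3 look.py w12
```

```text
[-40.  -27.2 240.8] F guard [-0.22  4.78 -3.32] tq [1.702 0.089 0.029]
[([231.1, 144.7], [224, 140, 14, 8, 33]), ([304.3, 241.8], [300, 236, 11, 15, 98])]
ball at z78: [-98.1 -91.8  78. ] z37: [ -95.8 -101.    37. ]
ball at z78: [-20.  -36.4  78. ] z37: [ -6.8 -37.9  37. ]
```

>>> move_arm(deltas=[[[255,0,-0.1,0,0],[255,0,0,0,0]]])

```text
time_s: 15.48
position: [0.4746, 0.1044, 0.2408]
tool_rot: [-0.077, -3.141, 0.0]
contact_force: [0.2, 4.2, -2.8]
gripper_width: 0.0215
```

```bash
python3 look.py w13
```

```text
[-40.1 -28.3 240.8] F guard [-0.05  4.21 -2.84] tq [1.706 0.104 0.008]
[([232.0, 144.5], [224, 140, 17, 9, 40]), ([304.2, 242.3], [300, 236, 11, 15, 107])]
ball at z78: [-98.2 -92.1  78. ] z37: [ -96.  -101.2   37. ]
ball at z78: [-19.5 -37.5  78. ] z37: [ -6.3 -39.   37. ]
```

View pics/w13c.png

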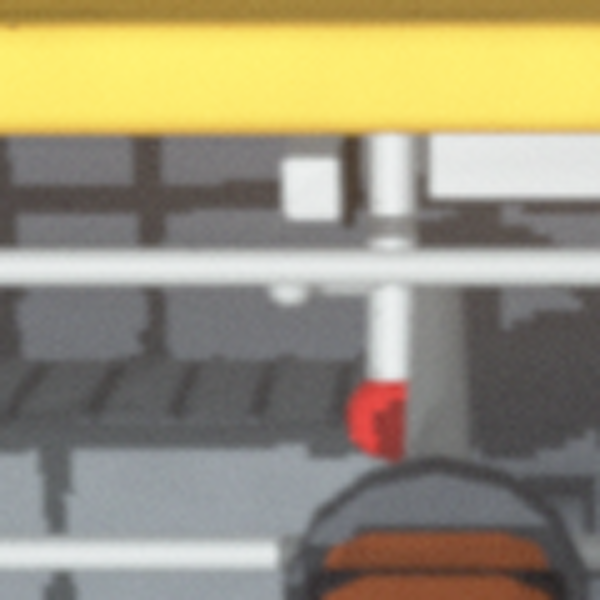

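>>> move_arm(deltas=[[[255,0,-0.05,0,0],[255,0,-0.05,0,0],[255,0,0,0,0]]])

```text
time_s: 15.9
position: [0.4746, 0.1034, 0.2408]
tool_rot: [0.077, 3.141, -0.0]
contact_force: [0.1, 4.2, -1.9]
gripper_width: 0.0212
```

```bash
python3 look.py w14
```

```text
[-40.  -29.2 240.8] F guard [-0.09  4.17 -1.91] tq [ 1.742  0.107 -0.028]
[([232.9, 144.5], [225, 140, 17, 9, 41]), ([304.3, 241.9], [300, 237, 11, 14, 98])]
ball at z78: [-98.2 -92.4  78. ] z37: [ -96.  -101.4   37. ]
ball at z78: [-19.9 -38.4  78. ] z37: [ -6.7 -39.9  37. ]
```

>>> move_arm(deltas=[[[255,0,-0.05,0,0],[255,0,-0.05,0,0],[255,0,0,0,0]]])

```text
time_s: 16.32
position: [0.4746, 0.1025, 0.2408]
tool_rot: [0.077, 3.141, 0.0]
contact_force: [0.0, 4.6, -2.5]
gripper_width: 0.021
```

```bash
python3 look.py w15
```

```text
[-40.  -30.2 240.8] F guard [-0.21  4.63 -2.53] tq [ 1.86   0.179 -0.018]
[([233.5, 144.5], [226, 140, 15, 8, 31]), ([304.3, 242.1], [300, 236, 11, 15, 103])]
ball at z78: [-98.2 -92.8  78. ] z37: [ -96.  -101.8   37. ]
ball at z78: [-19.7 -39.3  78. ] z37: [ -6.5 -40.7  37. ]
```

>>> move_arm(deltas=[[[255,0,-0.05,0,0],[255,0,0,0,0]]])

```text
time_s: 16.62
position: [0.4746, 0.1022, 0.2408]
tool_rot: [0.077, 3.141, 0.001]
contact_force: [-1.7, 5.3, -2.9]
gripper_width: 0.0212
```

```bash
python3 look.py w16
```

```text
[-40.  -30.4 240.8] F guard [-1.98  5.2  -2.95] tq [2.1   0.102 0.003]
[([233.7, 144.6], [226, 140, 15, 9, 34]), ([304.3, 242.1], [300, 236, 11, 15, 101])]
ball at z78: [-98.1 -92.8  78. ] z37: [ -95.9 -101.8   37. ]
ball at z78: [-19.7 -39.5  78. ] z37: [ -6.5 -40.9  37. ]
```

>>> move_arm(deltas=[[[255,0,-0.05,0,0],[255,0,0,0,0]]])

```text
time_s: 16.92
position: [0.4745, 0.102, 0.2408]
tool_rot: [-0.077, -3.141, -0.002]
contact_force: [0.3, 5.7, -1.9]
gripper_width: 0.0211
```

```bash
python3 look.py w17
```

```text
[-40.1 -30.7 240.8] F guard [ 0.02  5.74 -1.92] tq [ 2.331  0.111 -0.017]
[([234.5, 144.7], [227, 140, 15, 9, 35]), ([304.6, 241.4], [300, 236, 11, 13, 91])]
ball at z78: [-98.1 -92.4  78. ] z37: [ -95.8 -101.2   37. ]
ball at z78: [-20.3 -39.4  78. ] z37: [ -7.2 -40.7  37. ]
```

View pics/w17c.png

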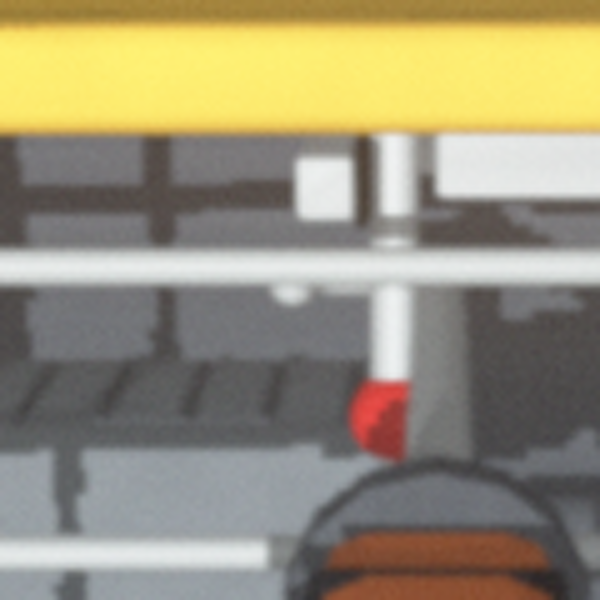

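>>> move_arm(deltas=[[[255,0,0.1,0,0],[255,0,0.05,0,0],[255,0,0,0,0],[255,0,0,0.3,0],[255,0,0,0.4,0],[255,0,0,0.5,0],[255,0,0,0.5,0],[255,0,0,0.6,0],[255,0,0,0.6,0],[255,0,0,0,0]]])

```text
time_s: 18.23
position: [0.475, 0.1029, 0.2114]
tool_rot: [0.077, 3.14, -0.0]
contact_force: [1.2, 3.7, -2.2]
gripper_width: 0.021
```

```bash
python3 look.py w18
```

```text
[-39.6 -29.7 211.4] F guard [ 1.    3.79 -2.19] tq [ 1.257 -0.333 -0.048]
[([241.9, 140.3], [237, 137, 10, 8, 25]), ([304.5, 236.8], [300, 230, 11, 13, 85])]
ball at z78: [-102.1  -80.1   78. ] z37: [-100.3  -88.1   37. ]
ball at z78: [-32.8 -37.7  78. ] z37: [-20.2 -39.1  37. ]
```

View pics/w18c.png

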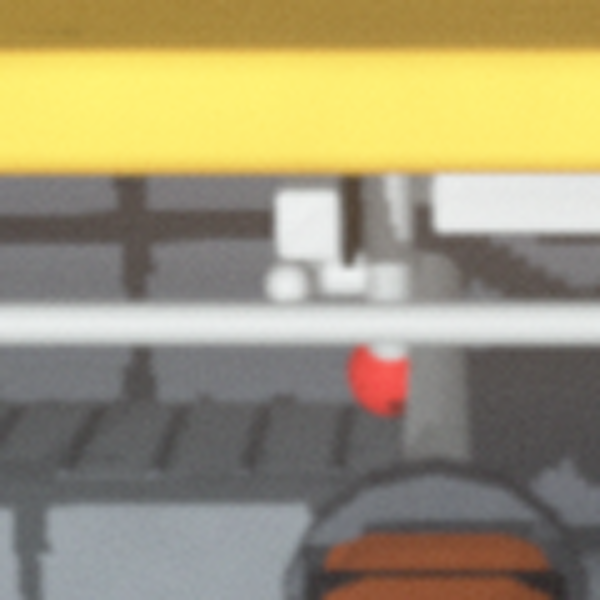

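>>> move_arm(deltas=[[[255,0,0,0.4,0],[255,0,0,0.5,0],[255,0,0,0.5,0],[255,0,0,0,0],[255,0,0.1,0,0],[255,0,0.1,0,0],[255,0,0.2,0,0],[255,0,0,0,0]]])

```text
time_s: 19.27
position: [0.4747, 0.1067, 0.1979]
tool_rot: [0.077, 3.141, -0.002]
contact_force: [0.7, 1.3, 0.1]
gripper_width: 0.0214
```

```bash
python3 look.py w19
```

```text
[-40.1 -26.  197.9] F guard [0.63 1.29 0.11] tq [ 0.576 -0.088 -0.028]
[([303.5, 241.1], [299, 237, 11, 9, 58])]
ball at z78: [-34.3 -34.3  78. ] z37: [-21.2 -35.8  37. ]
```

View pics/w19c.png

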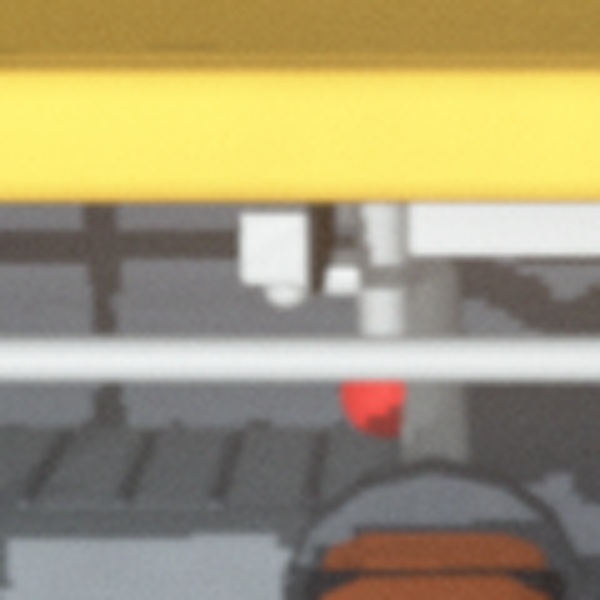

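>>> move_arm(deltas=[[[255,0,0.2,0,0],[255,0,0.3,0,0],[255,0,0,0,0]]])

```text
time_s: 19.7
position: [0.4749, 0.1119, 0.1977]
tool_rot: [-0.077, -3.141, 0.001]
contact_force: [0.0, -0.2, -1.4]
gripper_width: 0.0214
```

```bash
python3 look.py w20; python3 - <<'E'
from h import *
crop(r.grab_frame("side"),220,160,380,290,5,"pics/s20.png")
E
```

```text
[-40.1 -20.7 197.7] F guard [ 0.04 -0.15 -1.38] tq [ 0.012 -0.042  0.021]
[([300.0, 241.9], [292, 238, 17, 10, 116])]
ball at z78: [-33.8 -31.4  78. ] z37: [-20.6 -33.4  37. ]
```

View pics/w20c.png

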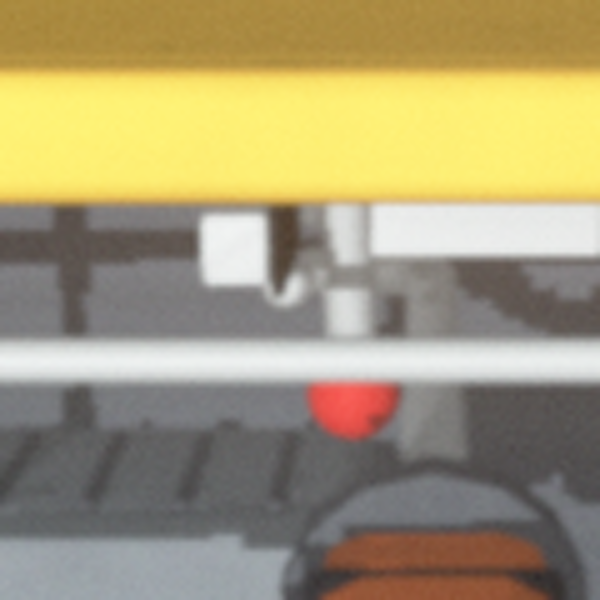

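View pics/s20.png

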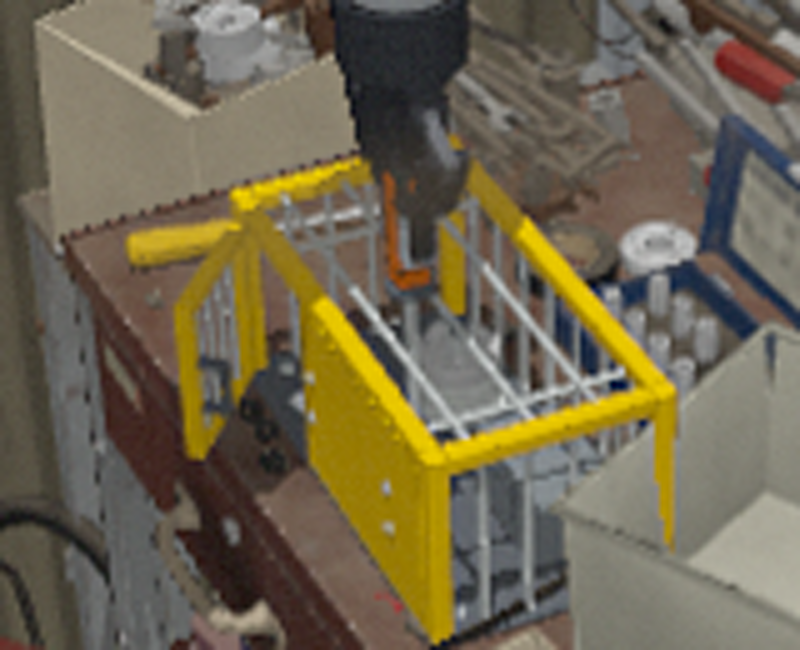

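>>> move_arm(deltas=[[[255,0,0.3,0.1,0],[255,0,0.5,0,0],[255,0,0.6,0,0],[255,0,0.7,0,0],[255,0,0.8,0,0],[255,0,0.6,0,0],[255,0,0,0,0]]])

```text
time_s: 20.68
position: [0.4768, 0.1474, 0.1968]
tool_rot: [0.076, 3.141, -0.0]
contact_force: [0.1, -0.1, -0.6]
gripper_width: 0.0212
```

```bash
python3 look.py w21
```

```text
[-40.   14.8 196.8] F guard [ 0.08 -0.07 -0.63] tq [-0.021 -0.033  0.038]
[([256.2, 242.1], [248, 238, 17, 10, 125])]
ball at z78: [-33.8 -26.5  78. ] z37: [-20.6 -33.5  37. ]
```

View pics/w21c.png

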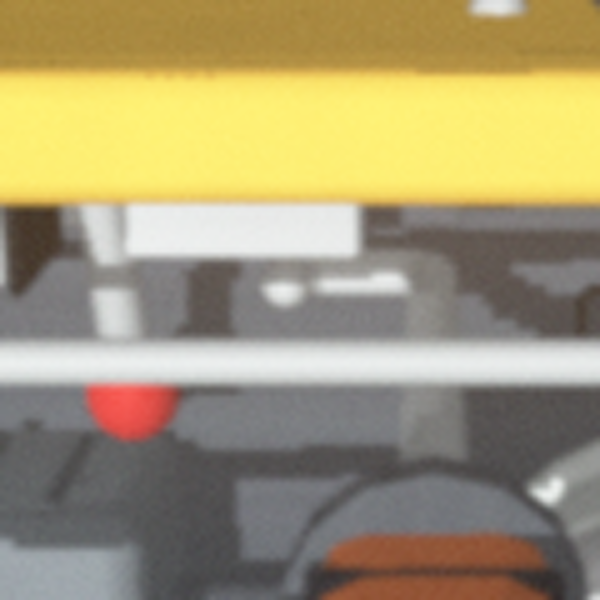

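>>> move_arm(deltas=[[[255,0,0,-1,0],[255,0,0,-2,0],[255,0,0,-4,0],[255,0,0,-4,0],[255,0,0,-4,0],[255,0,0,-2.3,0],[255,0,0,0,0]]])

```text
time_s: 21.6
position: [0.4777, 0.147, 0.3721]
tool_rot: [0.078, 3.137, 0.002]
contact_force: [0.2, -0.2, -1.3]
gripper_width: 0.0213
```

```bash
python3 - <<'E'
from g import *
togo([.39,-.3433,.37],108.78)
E
```

```text
pos [0.4777 0.147  0.3721] yaw_y 87.16 tilt [ 0.0041  0.0012 -1.    ] F [ 0.23 -0.19 -1.32] w 0.0213 t 21.6
 shift now cm [  6.33 -49.4    0.12]
 turn -21.62  shift after turn cm [ 24.09 -43.59   0.12] new yaw 108.78
```

>>> move_arm(deltas=[[[255,0.3,-3,0,0],[255,0.7,-5.4,0,0],[255,0.7,-5.4,0,0],[255,0.7,-5.4,0,0],[255,0.7,-5.4,0,0],[255,0.7,-5.4,0,0],[255,0.7,-5.4,0,0],[255,0.7,-5.4,0,0],[255,0.7,-5,0,0],[255,0.4,-3.6,0,0],[255,0,0,0,-7.2],[255,0,0,0,-7.2],[255,0,0,0,-7.2],[255,0,0,0,0],[255,0,0,0,0]]])

```text
time_s: 23.48
position: [0.3893, -0.3432, 0.3691]
tool_rot: [0.509, -3.099, -0.001]
contact_force: [2.0, -0.4, -1.1]
gripper_width: 0.0217
```

```bash
python3 - <<'E'
from g import *
togo([.39,-.3433,.252],108.78)
E
```

```text
pos [ 0.3893 -0.3432  0.3691] yaw_y 108.67 tilt [-0.0008  0.0007 -1.    ] F [ 1.99 -0.44 -1.06] w 0.0217 t 23.475
 shift now cm [-0.07 -0.04 11.71]
 turn -0.11  shift after turn cm [-0.07 -0.04 11.71] new yaw 108.78
```

>>> move_arm(deltas=[[[255,0,0,3,0],[255,0,0,3,0],[255,0,0,3,0],[255,0,0,2,0],[255,0,0,0.7,0],[255,0,0,0,0],[255,0,0,0,0]]])

```text
time_s: 24.35
position: [0.39, -0.3438, 0.2538]
tool_rot: [-0.512, 3.099, -0.002]
contact_force: [0.8, -0.2, -0.7]
gripper_width: 0.0214
```

```bash
python3 - <<'E'
from g import *
togo([0.4561,-0.3211,0.193],108.78)
cv2.imwrite("pics/s22.png",cv2.resize(r.grab_frame("side")[240:400,290:450],None,fx=4,fy=4))
W=cam("wrist");p=pose()[0]-[0,0,.18]
y=np.radians(18.78);Rs=np.array([[np.cos(y),-np.sin(y),0],[np.sin(y),np.cos(y),0],[0,0,1]])
im=r.grab_frame("wrist"); cv2.imwrite("pics/w22.png",im)
for l in ([0,0,4],[0,-24,16]): print("pred",proj(W,p+Rs@np.array(l)/1000), "side", (proj(cam("side"),p+Rs@np.array(l)/1000)-[290,240])*4)
E
```

```text
pos [ 0.39   -0.3438  0.2538] yaw_y 108.77 tilt [ 0.0012 -0.0011 -1.    ] F [ 0.84 -0.18 -0.71] w 0.0214 t 24.35
 shift now cm [-6.98  0.03  6.09]
 turn -0.01  shift after turn cm [-6.98  0.03  6.09] new yaw 108.78
pred [315.7574 213.6643] side [263.6797 442.3223]
pred [286.1377 217.0939] side [295.4905 449.3164]
```

View pics/s22.png

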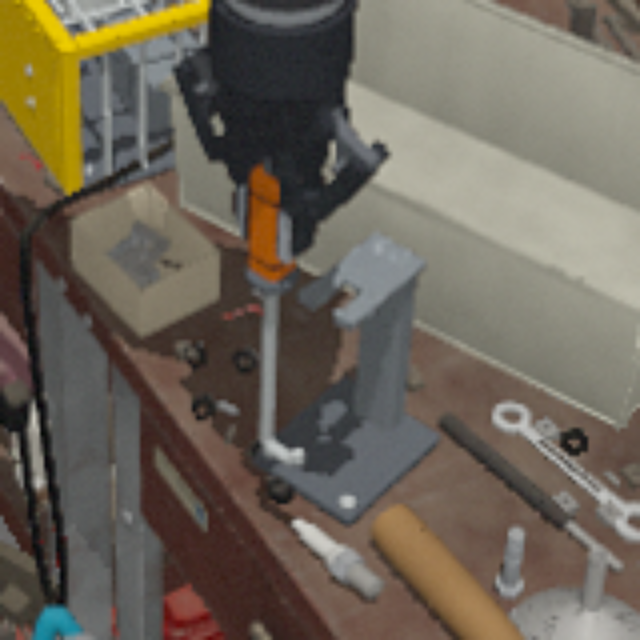

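View pics/w22.png

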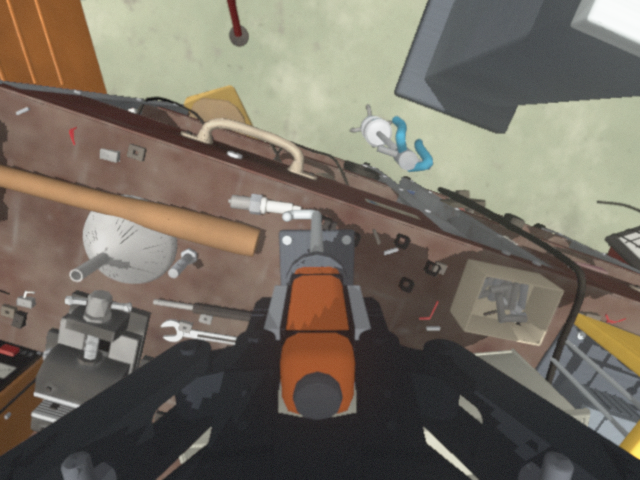

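>>> move_arm(deltas=[[[255,-2,0,0,0],[255,-2.5,0,0,0],[255,-1.5,0,0,0],[255,-1,0,0,0],[255,0,0,0,0],[255,0,0,2,0],[255,0,0,2,0],[255,0,0,0.8,0],[255,0,0,0,0]]])

```text
time_s: 25.58
position: [0.4552, -0.3208, 0.2046]
tool_rot: [0.512, -3.099, -0.001]
contact_force: [-0.1, 0.2, -1.4]
gripper_width: 0.0213
```

```bash
python3 - <<'E'
from g import *
togo([0.4561,-0.3211,0.193],108.78)
cv2.imwrite("pics/s23.png",cv2.resize(r.grab_frame("side")[280:380,330:430],None,fx=6,fy=6,interpolation=cv2.INTER_CUBIC))
E
```

```text
pos [ 0.4552 -0.3208  0.2046] yaw_y 108.76 tilt [-0.0009  0.0005 -1.    ] F [-0.1   0.21 -1.43] w 0.0213 t 25.575
 shift now cm [-0.08 -0.05  1.16]
 turn -0.02  shift after turn cm [-0.08 -0.05  1.16] new yaw 108.78
```

View pics/s23.png

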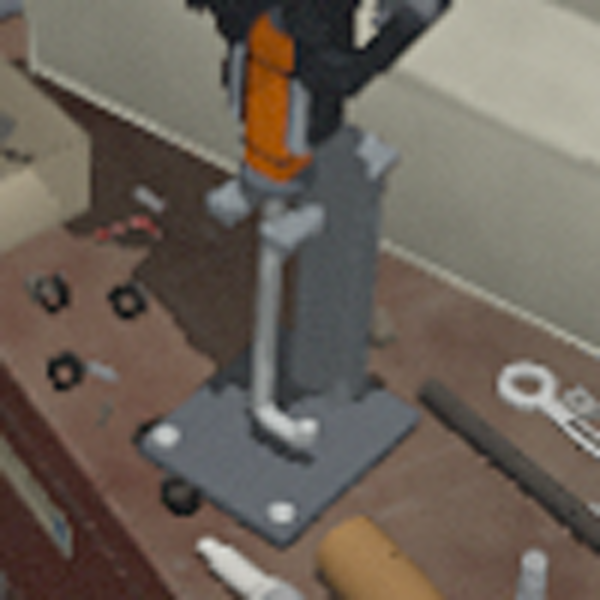

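>>> move_arm(deltas=[[[255,-0.1,0,0.4,0],[255,0,0,0.4,0],[255,0,0,0.2,0],[255,0,0,0.1,0],[255,0,0,0,0]]])

```text
time_s: 26.25
position: [0.4568, -0.3205, 0.1938]
tool_rot: [0.513, -3.099, -0.0]
contact_force: [-0.2, -0.4, -0.6]
gripper_width: 0.0212
```

```bash
python3 - <<'E'
from g import *
togo([0.4561,-0.3211,0.193],108.78)
E
```

```text
pos [ 0.4568 -0.3205  0.1938] yaw_y 108.79 tilt [-0.0001  0.     -1.    ] F [-0.22 -0.43 -0.64] w 0.0212 t 26.25
 shift now cm [ 0.08 -0.03  0.08]
 turn 0.01  shift after turn cm [ 0.08 -0.03  0.08] new yaw 108.78
```

>>> move_arm(deltas=[[[255,0.05,0,0.1,0],[255,0,0,0,0]]])

```text
time_s: 26.5
position: [0.4565, -0.3208, 0.1931]
tool_rot: [-0.513, 3.099, -0.0]
contact_force: [0.5, 0.0, 0.5]
gripper_width: 0.0211
```

```bash
python3 - <<'E'
from g import *
togo([0.4561,-0.3211,0.193],108.78)
E
```

```text
pos [ 0.4565 -0.3208  0.1931] yaw_y 108.78 tilt [ 0.0005 -0.0002 -1.    ] F [0.5  0.   0.45] w 0.0211 t 26.5
 shift now cm [ 0.05 -0.02  0.01]
 turn 0.0  shift after turn cm [ 0.05 -0.02  0.01] new yaw 108.78
```

Contact just begins (Fz from -1.4 to +0.5 N, at the original seat height). I'll open and retreat straight up.

>>> move_arm(deltas=[[[255,0,0,0.05,0],[180,0,0,0,0],[140,0,0,0,0],[80,0,0,0,0],[0,0,0,0,0],[0,0,0,0,0],[0,0,0,0,0],[0,0,0,-1,0],[0,0,0,-3,0],[0,0,0,-5,0],[0,0,0,-5,0],[0,0,0,-3,0],[0,0,0,0,0]]])

```text
time_s: 28.12
position: [0.4574, -0.3215, 0.3659]
tool_rot: [-0.512, 3.095, -0.007]
contact_force: [-0.2, 0.0, 0.4]
gripper_width: 0.0852
```

```bash
python3 - <<'E'
from g import *
togo([.5508,-.2885,.36],107.8)
s=r.grab_frame("side"); crop(s,300,260,440,400,5,"pics/s24.png"); crop(s,220,160,380,290,5,"pics/s24g.png")
E
```

```text
pos [ 0.4574 -0.3215  0.3659] yaw_y 108.78 tilt [ 0.0048 -0.0034 -1.    ] F [-0.22  0.01  0.38] w 0.0852 t 28.125
 shift now cm [-9.9   0.12  0.62]
 turn 0.98  shift after turn cm [-9.9   0.29  0.62] new yaw 107.8
```

View pics/s24.png

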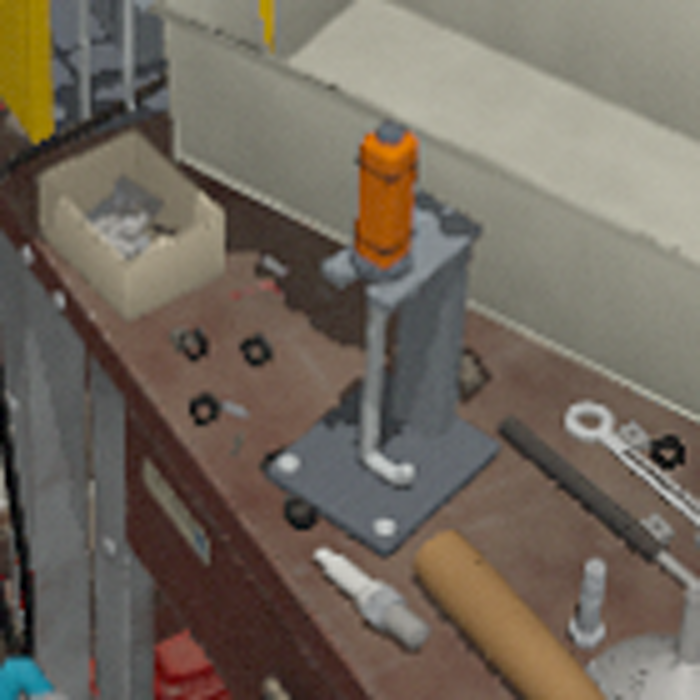

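View pics/s24g.png

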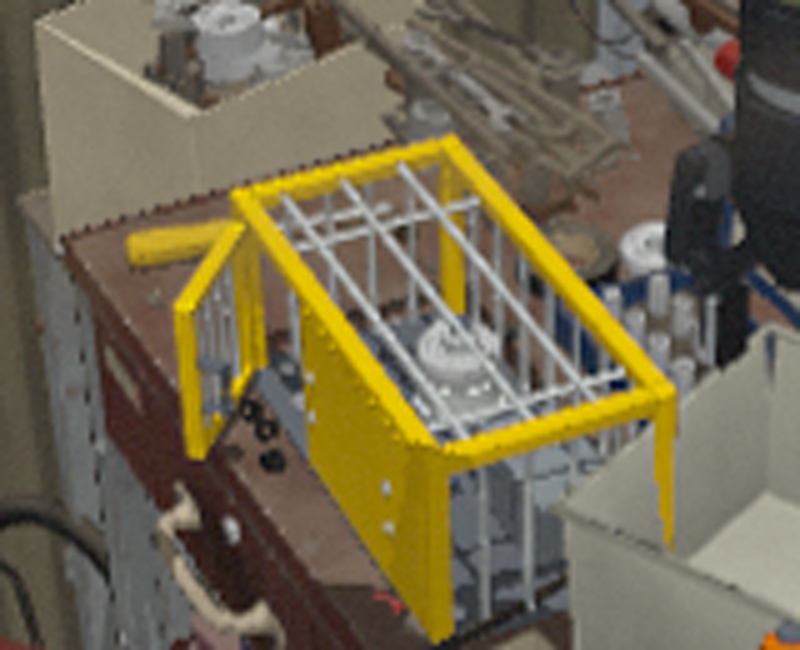

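```bash
python3 - <<'E'
from g import *
t=r.grab_frame("top"); crop(t,190,180,350,280,5,"pics/t25.png"); a=cv2.imread("pics/top0.png")
cv2.imwrite("pics/t25f.png",t)
for im in (a,t):
    print([(q,tog(onz(cam("top"),q[0],.037))) for q in ballpix(im[200:260,:]) ][:0], [(c[0][0],c[0][1]+200) for c in ballpix(im[200:260]) if 200<c[0][0]<340])
    for c in ballpix(im[200:260]):
        if 200<c[0][0]<340: print(tog(onz(cam("top"),(c[0][0],c[0][1]+200),.037)))
E
```

```text
[] []
[] []
```

View pics/t25.png

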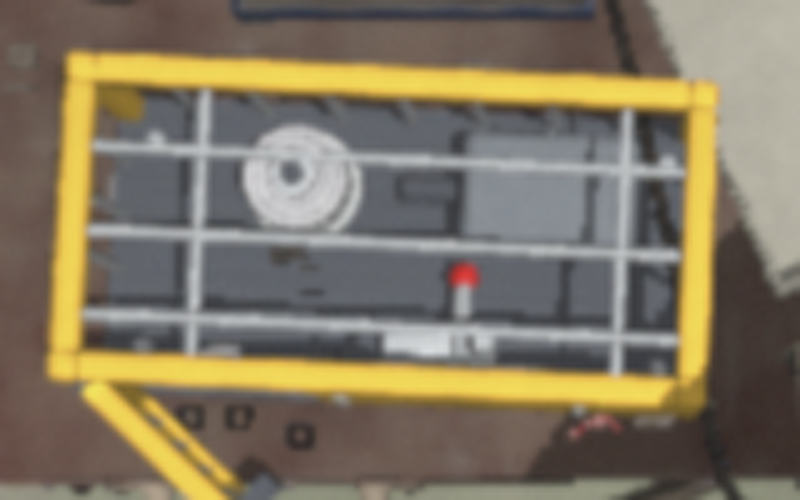

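View pics/t25f.png

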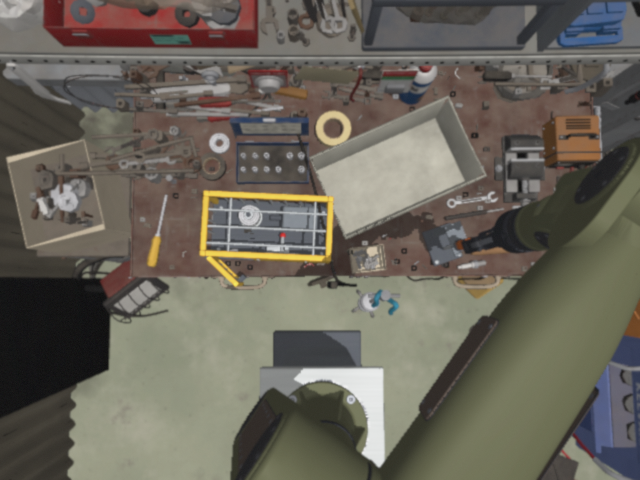

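```bash
python3 - <<'E'
from rig import r
print(r.state()["time_s"],r.sign_off())
E
```

```text
the job is handed in; nothing more can be done
28.225 None
```

The guard is open, its bolt is held back in the open notch, and the hook key hangs in its stand again. I handed the job in at 28.2 s of the 67 s allowed.

**What I did:** I took the hook key out of its stand, lowered it through the grille gap and lifted the lever about 26 mm. I then drew the bolt back in steps of 1 to 4 mm, down to 0.5 mm near the end, until it met the buffer about 50 mm on. There the lever stopped moving and the wrist moment about x rose from 1.7 to 2.3 N m. The y force peaked near 5.7 N, against the 12 N limit. I eased off 1.5 mm, let the lever drop into the notch, slid the foot out from under it and re-hung the key.

**Last checks:**
- **Lever:** it stayed at guard y = -33.5 mm once the hook was clear. The final top view puts the red ball about 46 mm from where it started.
- **Gate:** the side and top views both show it swung out.
- **Hook key:** grip top, heel and foot tip are within about 1–2 px of their first positions in the side view. The seating force began at the original seat height.
- **Robot and other things:** the gripper is open and well above everything. The tools and the bolt box look unmoved in the top view; I did not measure them.

**Checks that disagreed:**
- **Lifted lever angle:** one reading from the wrist picture gave 1.07 rad, past the 1.0 stop, because that view hardly sees the angle. Hook height, force and picture together fit about 0.7 rad.
- **Cross bars:** one cross-bar spacing fitted a height of about 130 mm rather than the stated 140 mm. It had no bearing on the work.
- **Ball check:** the final automatic colour search for the red ball found nothing in the top view, so I read its position from the picture by eye.

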